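Clamp a chromatography column upright in the bench vise

TASK

Take the orange-capped column out of the rack, stand it upright on the vise bed between the jaws, in front of the V-groove, and let go of it. Then crank the vise handle clockwise (seen from the handle's end) until the jaw has pushed the column home into the V-groove and holds it firmly: feel for the resistance, tighten it properly, but do not force it. Leave the blue-capped column and the other things on the bench where they are.

Things in the scene. Friction and masses are not known exactly. Their poses are not given: they have to be found in the camera images.
- vise: Blue machine vise on a raised plate, fixed. Origin: on the bench under its middle; x along the screw from the crank (-x) to the fixed jaw (+x), z up. Bed at z = 115 mm; jaws 94 mm wide, tops at z = 160. The white fixed jaw has a vertical 120 degree V-groove at y = 0, 28 mm wide, 8 deep; it is bolted to the bed with its flat face at about x = 50 mm. Crank axis along x, y = 0, z = 92 mm.
- vise_seat (a point): Point on the vise bed (x = 37.3, y = 0, z = 115 mm of the vise) where a column's foot is centred when clamped, for the middle setting of the fixed jaw. That jaw is bolted anywhere from 5 mm nearer the moving jaw to 3 mm farther, so the true seat is unknown by as much: feel for it. Stand the column 5 mm or more nearer the moving jaw than this point; the V centres it if up to 12 mm aside.
- jaw: Moving jaw, white flat face 94 mm wide, 43 mm high. Origin: on the bed at the middle of its face; same axes as the vise. It slides to the vise's +x, towards the fixed jaw, as the crank turns. At the start its face is 32 to 43 mm from vise_seat (a standing column touches it 18 mm from the column's axis). The soft jaws give about 1 mm per 200 N.
- crank (a joint): Crank angle (rad, many turns) about the vise's +x: 0 and each full turn = arm up, pi/2 = arm to the vise's -y. Grows as the vise closes, 16 mm of jaw travel per turn; the jaw meets a column in the V between 9.8 and 13 rad, as the fixed jaw is set. Turning it freely takes about 5 N at the handle; each 100 N of clamping adds 4.6 N. Self-locking: it stays where it is left (up to about 80 N).
- crank_grip (a point): Middle of the crank's red handle, at x = -176 mm of the vise, 55 mm from the crank axis. A freely spinning sleeve, 22 mm in diameter, 80 mm long, parallel to the vise's x. It can be pinched from above at any angle and carried round its vertical circle with the hand always pointing down; the bench below is free. The crank arm is 45 mm away, on the vise's side. It does not shift along x.
- column_center (a point): Centre, half-way up (z along its length, up), of the orange-capped steel column: 150 mm high, nuts of 36 mm diameter from 30 to 75 mm above and below this point, a 28 mm tube with orange band between, an orange cap 22 mm wide and 8 mm high on top. About 0.45 kg. It stands in a 43 mm round pocket, 35 mm deep, of a white rack 45 mm high.
- column: The same orange-capped column; origin at the centre of its foot.
- blue_column_center (a point): The same point of an identical column with blue cap and band, in the rack's other pocket, 84 mm away. Leave it alone.
- rack: White rack, 180 x 90 x 45 mm, fixed, two pockets 84 mm apart along its x. Origin on the bench under its middle.
- amber_bottle: Amber glass bottle, orange cap, 72 mm wide, 170 mm high. Origin under its centre. Leave it alone.
- clear_bottle: Clear bottle, blue cap, 68 mm wide, 150 mm high. Origin under its centre. Leave it alone.
- beaker: Glass beaker, 76 mm wide, 100 mm high. Origin under its centre. Leave it alone.
- wrench: Steel wrench, 190 mm long, lying on the bench for the next job. Leave it alone.
There are look-alikes about, which are no part of the job. What is shaped like the column but green or yellow is not meant.

How it is judged:
On the way, in this order (a step that is already met when the one before it is completed fails the run):
1. the orange-capped column stands upright on the vise bed between the open jaws, let go and not yet clamped (x of column_center in the frame of vise between 0.005 and 0.045 m and y of column_center in the frame of vise between -0.014 and 0.014 m and z of column_center in the frame of vise between 0.186 and 0.195 m and angle between column_center's own z axis and vertical below 0.1 rad and contact force between the fingers and column below 0.3 N and contact force between jaw and column below 10 N), for 0.2 s.
2. the moving jaw, driven by the crank, presses the column (contact force between jaw and column above 30 N), for 0.1 s.
At the end, for the whole second after the job is handed in: The orange-capped column stands upright (0.06 rad) with its foot on the vise bed (5 mm), centred in the V-groove (5 mm), the moving jaw pressing on it with more than 30 N, all at rest and let go (contact force between jaw and column above 30 N and x of column_center in the frame of vise between 0.027 and 0.046 m and y of column_center in the frame of vise between -0.005 and 0.005 m and z of column_center in the frame of vise between 0.185 and 0.196 m and angle between column_center's own z axis and vertical below 0.06 rad and linear speed of column below 0.01 m/s and velocity of joint crank below 0.1 rad/s); the robot touches nothing.
It fails at once if the column is overtightened: squeezed in the vise with more than 500 N (contact force between jaw and column above 500 N).
It fails at once if the orange-capped column is tipped over (angle between column_center's own z axis and vertical above 0.6 rad).
It fails at once if the blue-capped column is taken out of its place or tipped (distance of blue_column_center from where it was at the start of the episode above 0.03 m or angle between blue_column_center's own z axis and vertical above 0.3 rad).
It fails at once if a bystander is shoved or knocked over (distance of any of amber_bottle, clear_bottle, beaker, wrench from where it was at the start of the episode above 0.03 m or angle between any of amber_bottle, clear_bottle, beaker's own z axis and vertical above 0.3 rad).
It also fails if it takes over 72 s, if anything falls off the work surface, if the arm or the gripper's body presses on something with over 40 N, if the wrist force passes 120 N, or if a joint passes its speed limit or range.

ROBOT

A 6-joint arm with a two-finger parallel gripper is mounted at the origin on the work surface. World frame = base frame: x ahead of the robot, y to its left, z up, the work surface at z = 0. Lengths are in m, angles in rad, forces in N, time in s.
With the tool pointing down it reaches from about 0.3 to 0.775 m from the base axis. Payload 14.6 kg.
Tool frame: the origin (TCP) lies at the very end of the fingers, on their centre line; the grasp point (between the pads) lies 19 mm behind it (ctrl.hold_point_z is the distance from the TCP to the grasp point, in m); x points along the fingers, y is the direction in which the jaws open and shut, and the axes are right-handed (so a half turn about x gives the same grasp; the last joint's range is limited). The gripper opens to 94 mm and grips with 3 to 60 N. Pads are 16 mm wide; open, the fingers measure 119 mm over their backs; the gripper's body (75 mm by 177 mm) begins 78 mm behind the grasp point.
Start: joints at [-1.375, 0.3, 1.521, -0, 1.321, -0.067], TCP at [0.143, -0.531, 0.177] pointing down, gripper open.
Joint ranges: [-3.03, 3.03], [-0.79, 2.21], [0.23, 2.52], [-1.04, 4.18], [0, 3.07], [-2.55, 2.55]. Speed limits (rad/s): [2.22, 2.22, 2.57, 3.14, 3.14, 3.14].

INTERFACE

Orientations are given as [roll, pitch, yaw] about the fixed x, y, z axes, in that order (R = Rz(yaw) Ry(pitch) Rx(roll)).
In Python, from station import get_obs, camera, ticket, ctrl gives the robot as it stands.
- The arm moves only by the tool step_arm, never from a script. Its argument "motion" is a list that holds one entry, the list of rows, each a list of 6 numbers: the shift along the tool's x, y, z in m, then the turn, a rotation vector about the tool's x, y, z in degrees. A call has 1 to 12 rows; each row shifts and turns the commanded pose from where the row before left it, along the tool's axes as they then stand; what a row does not reach is not made up. A row lasts 1/8 s, in which the tool goes at most 62.5 mm and 10.7 degrees, less where a joint would pass 70% of its speed; a pose out of reach is approached as far as the arm can. A call is refused whole if a number of a shift passes 0.0625 or a number of a turn 10.7, either way. A call with a gripper value outside its range is refused whole. "fingers" is the finger opening in m, from 0 to 0.094, set as the call begins (left out, the last holds). The fingers move at their own pace and stop on an object; "squeeze" is the grip in N (left out, the last holds). Time passes only in rows, so rows that do not move let the fingers close. It gives the time, the measured TCP pose, the force and the opening at its end, in the units of the state.
- get_obs(): the state, without advancing time (a new reading comes with each control period).
- camera(name): name is "scene" or "top"; returns a dict with "pixels" (420x560x3 uint8, red, green, blue), "fx", "fy", "cx", "cy" (pixels), "extrinsics" (4x4, takes a point from world to camera coordinates). Camera axes: x right, y up, looking along -z (the intrinsics and any distortion apply to the point x, -y, -z); pixel columns grow to the right and rows downward; lengths in m; the calibration is good to about 2 mm. A picture is of the moment at which its call begins. There is no depth.
- ticket.hand_in(): hands the job in, once; it reports no verdict.
The state is a dict: "time_s": time; "qpos": joint angles; "joint_vel": joint speeds; "tau": joint torques, N m; "ee_pos": TCP position; "eef_rot": TCP orientation; "force": force on the tool from outside, world axes, zero at the start; "moment": the same for the moment, N m; "grip_width": finger opening in m.
Only numpy, scipy, OpenCV 4.12 (cv2) and the standard library are available. Lean on these libraries where they do the work, as an engineer would, in place of code of your own. Each camera call takes 0.05 s, during which the arm holds its last target.

## Working session

There is one attempt and no reset: what is moved stays moved. The work goes in short steps, Python scripts to look and compute and a tool call to move; the robot and the scene stay as the last step left them, time stands still between calls to the robot, and variables do not carry over. Pictures are saved under pics/ and viewed, and the job is handed in when it is done.

Besides the shell and the picture viewer there is one more tool, called in YAML: its name, and indented under it one key for each argument. step_arm: Moves the arm, as the interface text tells. Its arguments: {"type":"object","properties":{"motion":{"type":"array","items":{"type":"array","items":{"type":"array","items":{"type":"number"}}}},"fingers":{"type":"number"},"squeeze":{"type":"number"}},"required":["motion"]}

```bash
ls; mkdir -p pics; python3 - <<'E'
from station import get_obs, camera, ticket, ctrl
import cv2,pickle
print(get_obs(), ctrl.hold_point_z)
for n in("scene","top"):
    c=camera(n); cv2.imwrite(f"pics/{n}0.png",c["pixels"][:,:,::-1]); pickle.dump(c,open(f"{n}.pkl","wb"))
    print(n,c["fx"],c["fy"],c["cx"],c["cy"],c["extrinsics"],[k for k in c])
E
```

```text
pics
{'time_s': 0.0, 'qpos': array([-1.37460325e+00,  3.00474595e-01,  1.52160021e+00, -1.37519146e-05,
        1.32072726e+00, -6.66085053e-02]), 'joint_vel': array([ 4.99861945e-04,  4.57015622e-05, -5.75696333e-04, -1.50526083e-03,
       -1.59828498e-03,  1.07242698e-03]), 'tau': array([ 1.25940158e-03, -5.31804264e+01, -3.52738094e+01,  7.08442647e-02,
        2.44195590e-02, -9.08706420e-05]), 'ee_pos': array([ 0.14281036, -0.53081109,  0.17617635]), 'eef_rot': array([-1.62639162,  1.56958684,  1.77800603]), 'force': array([0.89987794, 0.47432208, 0.18466248]), 'moment': array([ 0.03663501,  0.0118817 , -0.04457586]), 'grip_width': 0.093767858611104} 0.0188
scene 433.15733800283283 433.15733800283283 277.0129369600236 209.16923445342036 [[-0.27875935  0.96026234  0.01376421  0.07826668]
 [-0.55791675 -0.17359287  0.8115383   0.20884778]
 [ 0.78167904  0.21854461  0.58413709 -1.69055996]
 [ 0.          0.          0.          1.        ]] ['pixels', 'fx', 'fy', 'cx', 'cy', 'extrinsics']
top 487.48860183621866 487.48860183621866 277.50624890071936 202.74288877014322 [[ 2.12115353e-02 -9.99774927e-01 -4.08405048e-04  5.81754248e-02]
 [ 9.98401670e-01  2.11609924e-02  5.24053141e-02 -5.41901304e-01]
 [-5.23848768e-02 -1.51934945e-03  9.98625814e-01 -1.38008661e+00]
 [ 0.00000000e+00  0.00000000e+00  0.00000000e+00  1.00000000e+00]] ['pixels', 'fx', 'fy', 'cx', 'cy', 'extrinsics']
```

View pics/scene0.png

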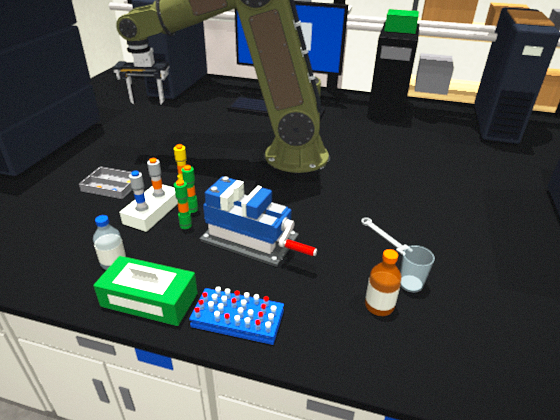

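View pics/top0.png

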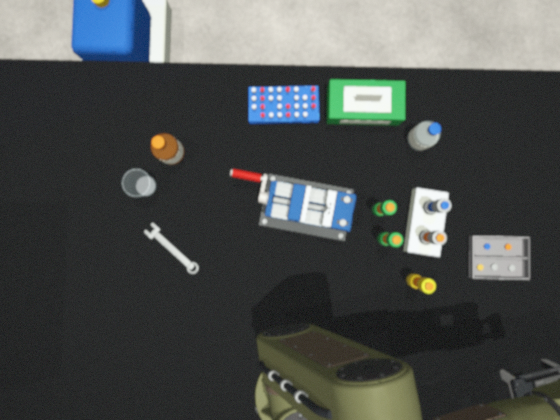

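```bash
python3 - <<'E'
import cv2
a=cv2.imread("pics/top0.png"); b=cv2.imread("pics/scene0.png")
cv2.imwrite("pics/c1.png",cv2.resize(a[160:270,220:360],None,fx=5.5,fy=5.5,interpolation=cv2.INTER_CUBIC))
cv2.imwrite("pics/c2.png",cv2.resize(a[170:300,370:460],None,fx=4.5,fy=4.5,interpolation=cv2.INTER_CUBIC))
cv2.imwrite("pics/c3.png",cv2.resize(b[135:265,110:330],None,fx=3.6,fy=3.6,interpolation=cv2.INTER_CUBIC))
E
```

```text
(no output)
```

View pics/c1.png

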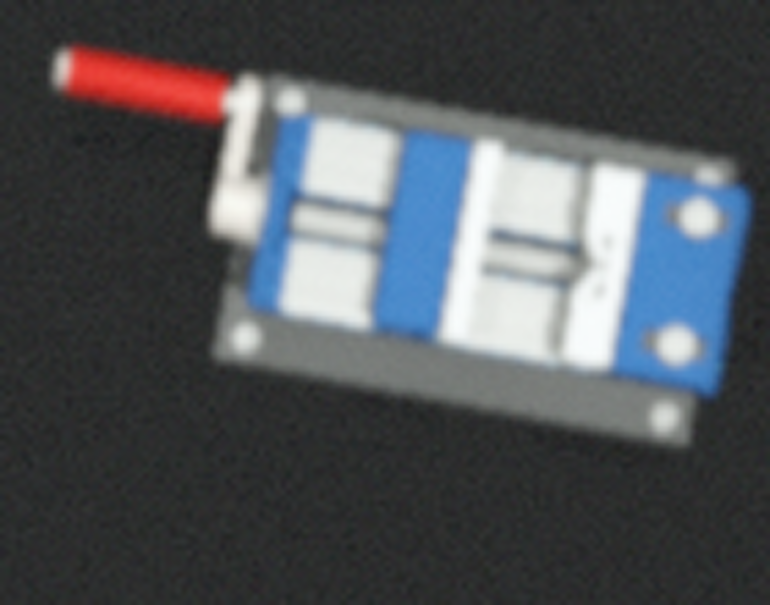

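View pics/c2.png

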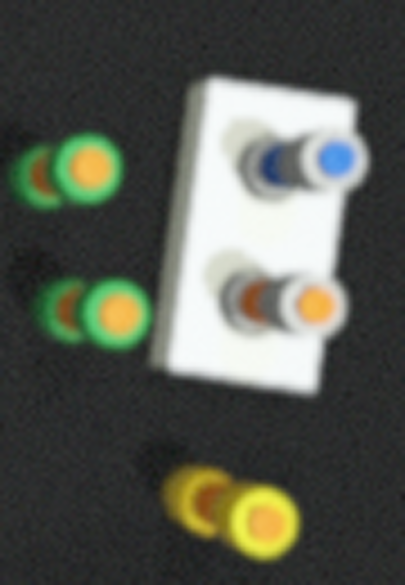

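View pics/c3.png

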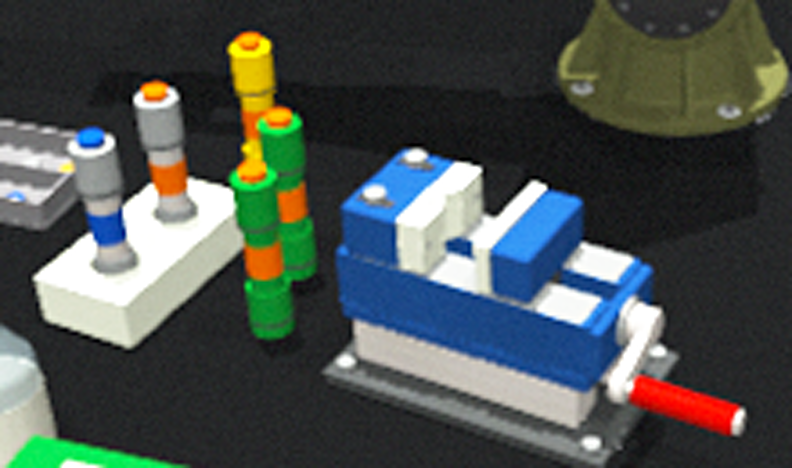

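```bash
python3 - <<'E'
import cv2
b=cv2.imread("pics/scene0.png")
cv2.imwrite("pics/c4.png",cv2.resize(b[165:265,195:325],None,fx=6,fy=6,interpolation=cv2.INTER_CUBIC))
cv2.imwrite("pics/c5.png",cv2.resize(b[140:240,115:205],None,fx=6,fy=6,interpolation=cv2.INTER_CUBIC))
E
```

```text
(no output)
```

View pics/c4.png

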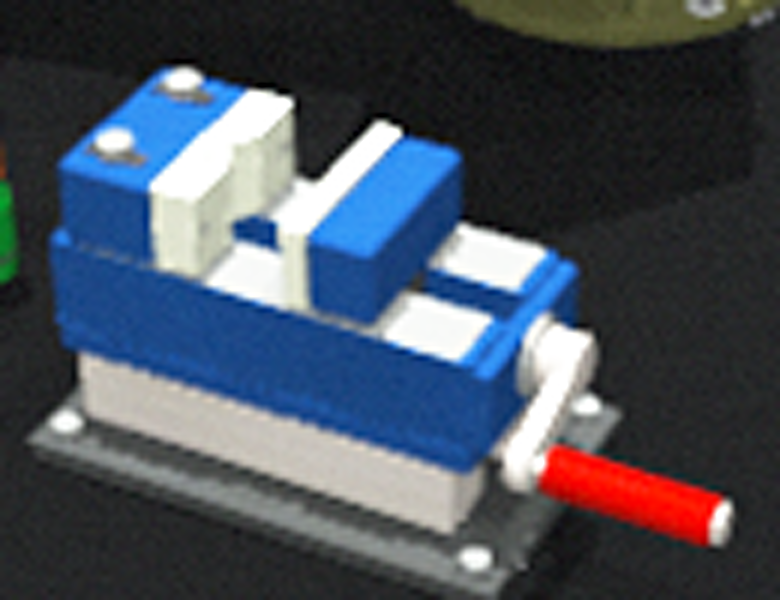

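View pics/c5.png

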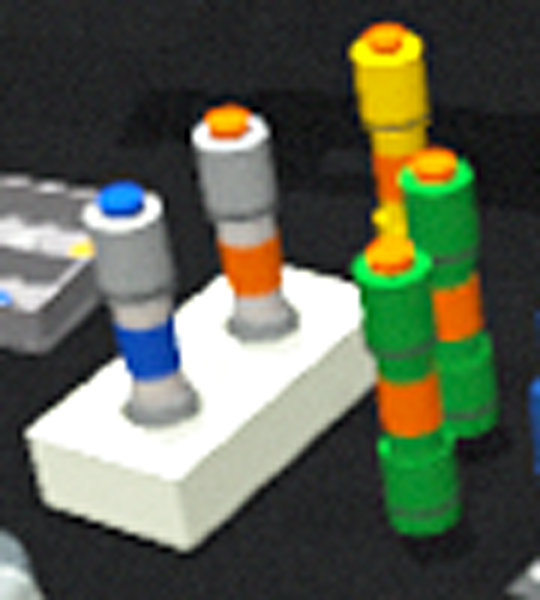

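```bash
cat > h.py <<'E'
import numpy as np,pickle
from scipy.optimize import least_squares
from scipy.spatial.transform import Rotation as R
C={n:pickle.load(open(f"{n}.pkl","rb")) for n in("scene","top")}
def proj(n,P):
    c=C[n];P=np.atleast_2d(P);q=P@c["extrinsics"][:3,:3].T+c["extrinsics"][:3,3]
    return np.c_[c["cx"]+c["fx"]*q[:,0]/-q[:,2],c["cy"]+c["fy"]*-q[:,1]/-q[:,2]]
def at_z(n,uv,z):
    c=C[n];E=c["extrinsics"];d=np.array([(uv[0]-c["cx"])/c["fx"],-(uv[1]-c["cy"])/c["fy"],-1.])
    d=E[:3,:3].T@d;o=-E[:3,:3].T@E[:3,3];return o+d*(z-o[2])/d[2]
def crop(p,s,ox,oy): return (np.array(p)+.5)/s-.5+[ox,oy]
E
cat > fit.py <<'E'
from h import *
t=lambda *p:crop(p,5.5,220,160); s=lambda *p:crop(p,6,195,165)
def model(p):
    x,y,yaw,th,xf,tf,xm,tm,bx,by,zb=p
    H=lambda X:[X,-55*np.sin(th),92+55*np.cos(th)]
    J=lambda X,Y:[X,Y,160]
    L=[("top",J(xf,47),t(596,162)),("top",J(xf,-47),t(563,362)),("top",J(xf+tf,47),t(645,172)),("top",J(xf+tf,-47),t(612,370)),
    ("top",J(xm,47),t(503,145)),("top",J(xm,-47),t(468,345)),("top",J(xm-tm,47),t(475,140)),("top",J(xm-tm,-47),t(440,338)),
    ("top",H(-216),t(70,70)),("top",H(-136),t(226,100)),
    ("top",[-bx,by,zb],t(290,100)),("top",[-bx,-by,zb],t(245,338)),("top",[bx,by,zb],t(708,172)),("top",[bx,-by,zb],t(665,417)),
    ("scene",J(xf+tf,47),s(150,185)),("scene",J(xf,47),s(195,198)),("scene",J(xf,-47),s(295,98)),("scene",J(xf+tf,-47),s(245,88)),
    ("scene",J(xm,47),s(278,230)),("scene",J(xm-tm,47),s(307,238)),("scene",J(xm-tm,-47),s(403,130)),("scene",J(xm,-47),s(378,122)),
    ("scene",H(-136),s(548,470)),("scene",H(-216),s(712,520)),
    ("scene",[bx,by,zb],s(66,421)),("scene",[-bx,by,zb],s(475,557)),("scene",[-bx,-by,zb],s(587,406))]
    Rm=R.from_euler('z',yaw).as_matrix(); r=[]
    for n,P,uv in L: r.append(proj(n,Rm@(np.array(P)/1000)+[x,y,0])[0]-uv)
    return np.array(r)
f=least_squares(lambda p:model(p).ravel(),[.55,0,-1.7,4.4,50,20,0,10,90,50,10],x_scale=[.1,.1,.1,.1,10,10,10,10,10,10,10],loss='soft_l1',f_scale=.7)
print(np.round(f.x,4)); print(np.round(model(f.x),1).tolist())
if __name__=="__main__":
    for nm,uvt,uvs,z in[("orange",crop((317,306),4.5,370,170),crop((228,120),6,115,140),.168),("blue",crop((336,160),4.5,370,170),crop((122,198),6,115,140),.168)]:
        print(nm,at_z("top",uvt,z),at_z("scene",uvs,z-.004))
    for p in[(208,76),(356,100),(318,393),(166,372)]: print("rack",at_z("top",crop(p,4.5,370,170),.045))
    for k,p in dict(g1=(90,168),g2=(120,315),y=(265,522)).items(): print(k,at_z("top",crop(p,4.5,370,170),.158))
E
python3 fit.py
```

```text
[ 5.313000e-01 -1.120000e-02 -1.731100e+00  4.376100e+00  4.109240e+01
  2.386670e+01 -3.139300e+00  1.359110e+01  1.099905e+02  6.327970e+01
  1.886370e+01]
[[0.0, -0.1], [-0.4, -0.4], [0.3, -0.3], [-0.1, -0.2], [-0.0, -0.1], [-0.2, -0.4], [-0.2, -0.2], [-0.3, -0.1], [0.6, 0.5], [0.9, 0.3], [-0.5, 0.0], [-0.3, 0.3], [-0.7, 0.8], [-0.6, -0.0], [-0.7, 0.2], [-0.6, 0.3], [-0.2, 0.3], [0.8, -0.0], [0.0, -0.8], [-0.3, -0.9], [-0.1, -0.1], [-0.3, 0.1], [-1.0, -0.5], [-0.2, 0.0], [0.2, 0.2], [0.3, 0.1], [0.3, -0.7]]
orange [ 0.45273596 -0.344339    0.168     ] [ 0.45046966 -0.34754333  0.164     ]
blue [ 0.53529563 -0.35476523  0.168     ] [ 0.53412008 -0.35768458  0.164     ]
rack [ 0.59270068 -0.31687012  0.045     ]
rack [ 0.57966986 -0.40901766  0.045     ]
rack [ 0.3976483  -0.38605817  0.045     ]
rack [ 0.40857942 -0.29208016  0.045     ]
g1 [ 0.52831058 -0.21810601  0.158     ]
g2 [ 0.44514659 -0.23589565  0.158     ]
y [ 0.33025629 -0.31875813  0.158     ]
```

```bash
cat >> h.py <<'E'
def rv_goal(obs,pos,ang):
    """motion from current pose to TCP pos with tool x down, tool y at world angle ang (mod pi): world shift, tool shift, turn about tool x deg"""
    R0=R.from_euler('xyz',obs["eef_rot"]).as_matrix()
    y=R0[:,1];a=np.arctan2(y[1],y[0])
    d=(ang-a+np.pi/2)%np.pi-np.pi/2
    return R0,np.degrees(a),np.degrees(-d),R0.T@(np.array(pos)-obs["ee_pos"])
E
python3 - <<'E'
from h import *
from station import get_obs
o=get_obs()
print(np.round(R.from_euler('xyz',o["eef_rot"]).as_matrix(),3))
print(rv_goal(o,[.4515,-.346,.23],1.41)[1:])
E
```

```text
[[-0.     0.26  -0.966]
 [ 0.001 -0.966 -0.26 ]
 [-1.    -0.001 -0.   ]]
(np.float64(-74.93927632121701), np.float64(24.27367456533692), array([-0.05364595, -0.09835865, -0.34607955]))
```

step_arm:
  motion:
    - [[-0.054,0,0,0,0,0],[0,-0.0164,-0.0577,0,0,0],[0,-0.0164,-0.0577,0,0,0],[0,-0.0164,-0.0577,0,0,0],[0,-0.0164,-0.0577,0,0,0],[0,-0.0164,-0.0577,0,0,0],[0,-0.0164,-0.0577,0,0,0],[0,0,0,8.1,0,0],[0,0,0,8.1,0,0],[0,0,0,8.1,0,0],[0,0,0,0,0,0]]
  fingers: 0.07

```text
time_s: 1.48
ee_pos: [0.4516, -0.346, 0.2304]
eef_rot: [-0.535, 1.57, 2.446]
force: [0.1, -0.4, -0.4]
grip_width: 0.07
```

```bash
python3 - <<'E'
from h import *
from station import get_obs,camera
import cv2
o=get_obs();print(o["time_s"],o["ee_pos"],o["qpos"],rv_goal(o,[.4516,-.346,.118],1.41)[1:])
for n in("scene","top"):
    c=camera(n)["pixels"][:,:,::-1]
    k=c[120:240,80:220] if n=="scene" else c[150:300,360:520]
    cv2.imwrite(f"pics/{n}1.png",cv2.resize(k,None,fx=4,fy=4,interpolation=cv2.INTER_CUBIC))
E
```

```text
1.475 [ 0.45155228 -0.34604468  0.23044393] [-7.18251827e-01  3.08553187e-01  1.38545497e+00 -1.39163305e-05
  1.44818967e+00  1.01298200e+00] (np.float64(-99.19229847837087), np.float64(0.020652408183056588), array([ 1.12443902e-01, -1.70228562e-05, -9.85225669e-05]))
```

View pics/scene1.png

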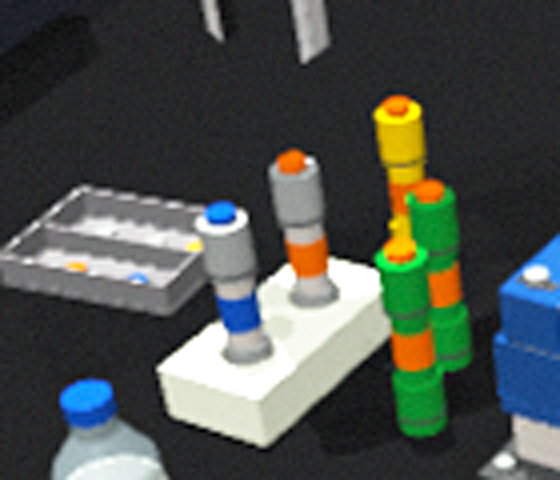

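View pics/top1.png

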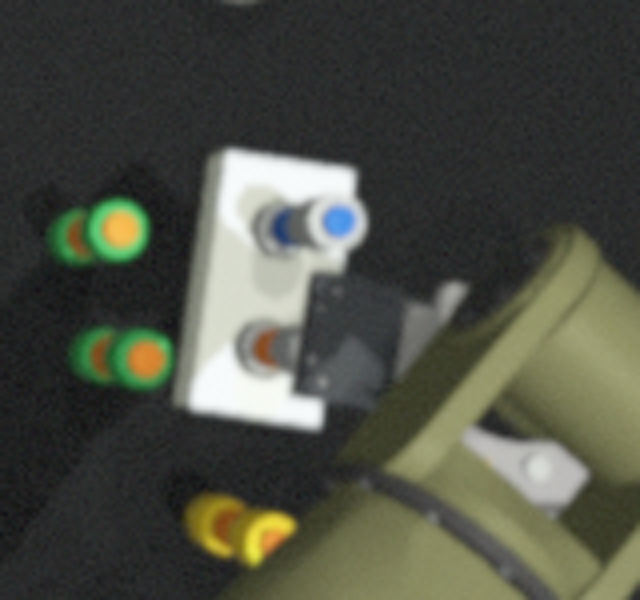

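```bash
python3 - <<'E'
from h import *
a=np.array([np.sin(1.41)*0+np.cos(1.41),np.sin(1.41),0])
for P in([.4516,-.346,.23],[.4516,-.346,.168],[.4516,-.346,.045],np.array([.4516,-.346,.23])+a*.041,np.array([.4516,-.346,.23])-a*.041):
    print(np.round((proj("scene",P)[0]-[80,120])*4), np.round((proj("top",P)[0]-[360,150])*4))
E
```

```text
[278.  81.] [357. 354.]
[291. 155.] [323. 352.]
[314. 290.] [264. 349.]
[323.  92.] [290. 342.]
[234.  69.] [424. 367.]
```

```bash
python3 - <<'E'
from h import *
from station import camera
import cv2
c=camera("scene")["pixels"][:,:,::-1][85:175,100:200]
c=cv2.convertScaleAbs(c,alpha=2,beta=10)
cv2.imwrite("pics/s2.png",cv2.resize(c,None,fx=6,fy=6,interpolation=cv2.INTER_CUBIC))
E
```

```text
(no output)
```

View pics/s2.png

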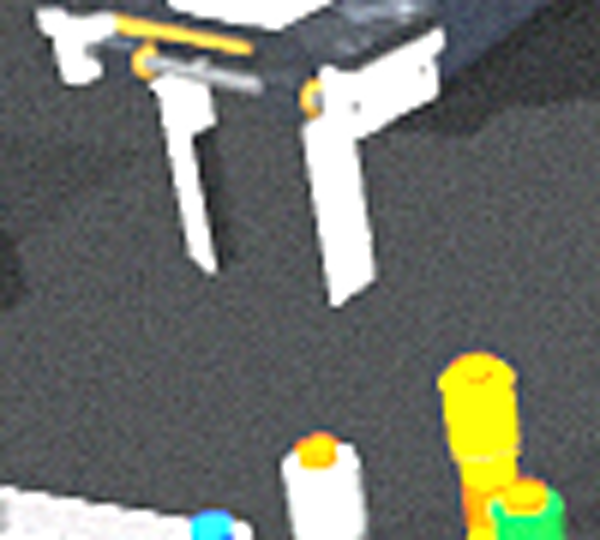

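```bash
python3 - <<'E'
from h import *
import cv2
p=[.1428,-.5308,.1762]; y=np.array([.26,-.966,0])
for k in(-.053,0,.053): print(proj("scene",p+k*y),proj("top",p+k*y))
print(proj("scene",[0,0,0]))
b=cv2.imread("pics/scene0.png"); b=cv2.convertScaleAbs(b[50:130,100:200],alpha=2,beta=10)
cv2.imwrite("pics/s3.png",cv2.resize(b,None,fx=7,fy=7,interpolation=cv2.INTER_CUBIC))
b=cv2.imread("pics/top0.png"); b=cv2.convertScaleAbs(b[340:420,480:560],alpha=2,beta=10)
cv2.imwrite("pics/t3.png",cv2.resize(b,None,fx=7,fy=7,interpolation=cv2.INTER_CUBIC))
E
```

```text
[[163.8471605  110.34683898]] [[495.16924393 369.51565966]]
[[149.45522257 110.04638982]] [[515.77963757 364.32395974]]
[[135.07083129 109.74609821]] [[536.36811584 359.13778024]]
[[297.06652011 155.65800185]]
```

View pics/s3.png

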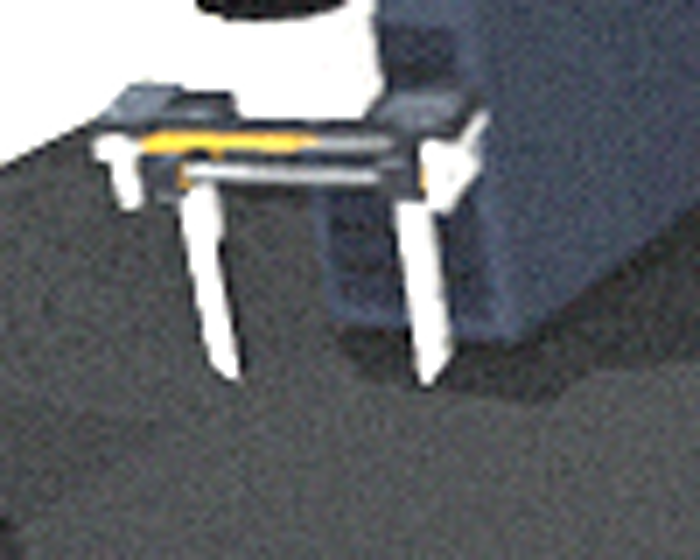

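View pics/t3.png

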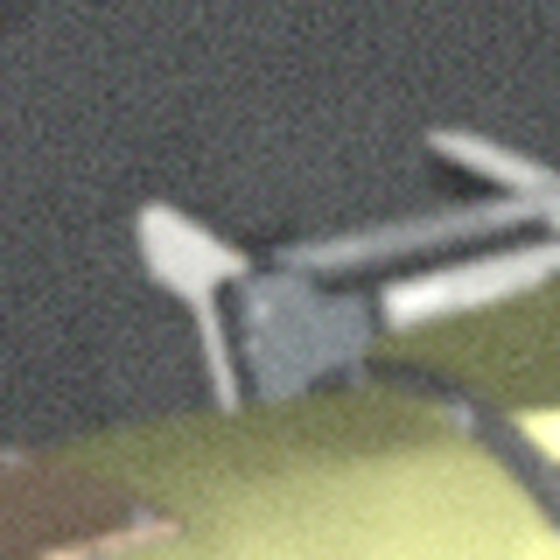

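step_arm:
  motion:
    - [[0.03,0,0,0,0,0],[0.03,0,0,0,0,0],[0.025,0,0,0,0,0],[0,0,0,0,0,0]]

```text
time_s: 2.12
ee_pos: [0.451, -0.3456, 0.1443]
eef_rot: [-0.564, 1.568, 2.418]
force: [0.4, 0.1, -0.0]
grip_width: 0.07
```

```bash
python3 - <<'E'
from h import *
from station import camera,get_obs
import cv2
o=get_obs();print(o["ee_pos"],o["force"])
b=camera("scene")["pixels"][:,:,::-1][115:215,110:210]
cv2.imwrite("pics/s4.png",cv2.resize(cv2.convertScaleAbs(b,alpha=1.5,beta=10),None,fx=6,fy=6,interpolation=cv2.INTER_CUBIC))
a=np.array([np.cos(1.41),np.sin(1.41),0])
for k in(-.041,0,.041): print((proj("scene",o["ee_pos"]+k*a)[0]-[110,115]+.5)*6)
E
```

```text
[ 0.45097118 -0.34562456  0.14429533] [ 0.35784334  0.07668955 -0.007925  ]
[203.33247327 287.41167326]
[267.30764737 305.35758401]
[332.64235932 323.68486371]
```

View pics/s4.png

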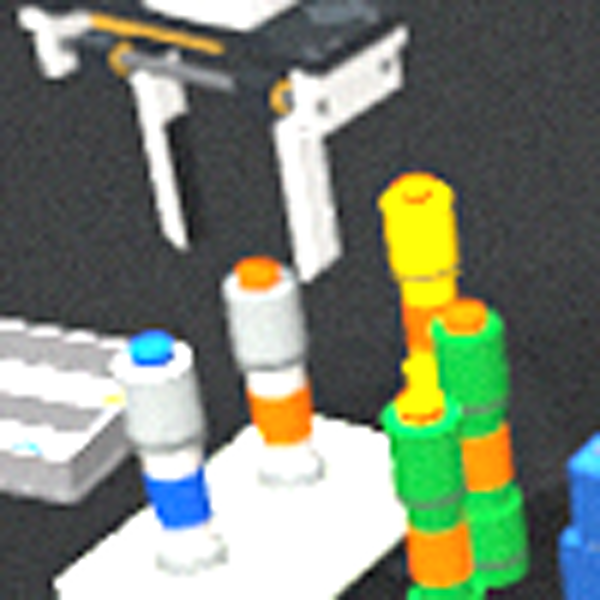

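```bash
python3 - <<'E'
from h import *
from station import camera,get_obs
import cv2
o=get_obs();p=o["ee_pos"]
a=np.array([np.cos(1.41),np.sin(1.41),0]);b=np.array([-a[1],a[0],0])
S=lambda P:np.round((proj("scene",P)[0]-[90,65]+.5)*5)
T=lambda P:np.round((proj("top",P)[0]-[360,150]+.5)*4)
for z in(.097,):
  for k,l in((.0885,.0375),(.0885,-.0375),(-.0885,-.0375),(-.0885,.0375)): P=p+k*a+l*b+[0,0,z]; print(S(P),T(P))
print("finger backs at tip/ +97",[S(p+k*a+[0,0,z]) for k in(-.0475,.0475) for z in(0,.027,.097)])
c=camera("scene")["pixels"][:,:,::-1][65:185,90:210]
cv2.imwrite("pics/s5.png",cv2.resize(cv2.convertScaleAbs(c,alpha=2,beta=30),None,fx=5,fy=5,interpolation=cv2.INTER_CUBIC))
c=camera("top")["pixels"][:,:,::-1][150:300,360:520]
cv2.imwrite("pics/t5.png",cv2.resize(cv2.convertScaleAbs(c,alpha=2,beta=30),None,fx=4,fy=4,interpolation=cv2.INTER_CUBIC))
E
```

```text
[459. 364.] [210. 392.]
[379. 417.] [231. 268.]
[134. 353.] [524. 322.]
[220. 305.] [504. 446.]
finger backs at tip/ +97 [array([259., 485.]), array([252., 447.]), array([232., 342.]), array([384., 520.]), array([378., 481.]), array([362., 375.])]
```

View pics/s5.png

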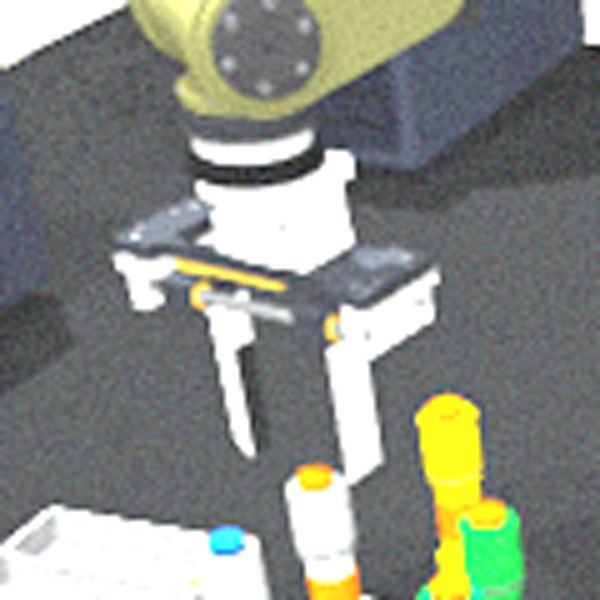

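View pics/t5.png

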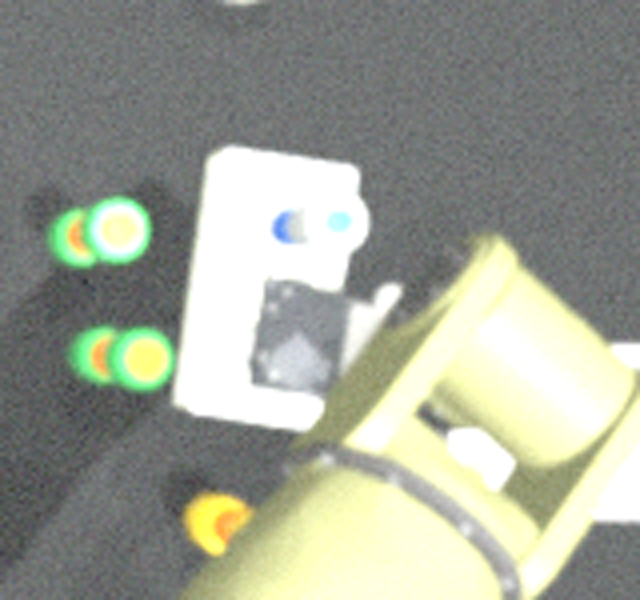

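step_arm:
  motion:
    - [[0,0,0,0,0,0],[0,0,0,0,0,0],[0,0,0,0,0,0],[0,0,0,0,0,0]]
  fingers: 0.03
  squeeze: 4

```text
time_s: 2.78
ee_pos: [0.4517, -0.3462, 0.1458]
eef_rot: [2.549, 1.571, -0.754]
force: [-0.2, -0.3, 0.3]
grip_width: 0.0336
```

```bash
python3 - <<'E'
from h import *
from station import camera,get_obs
import cv2
o=get_obs();print(o["ee_pos"],o["force"],o["grip_width"])
c=camera("scene")["pixels"][:,:,::-1][65:185,90:210]
cv2.imwrite("pics/s6.png",cv2.resize(cv2.convertScaleAbs(c,alpha=2,beta=30),None,fx=5,fy=5,interpolation=cv2.INTER_CUBIC))
E
```

```text
[ 0.45166098 -0.34615713  0.1458362 ] [-0.18042676 -0.3311843   0.30033856] 0.03358712747231523
```

View pics/s6.png

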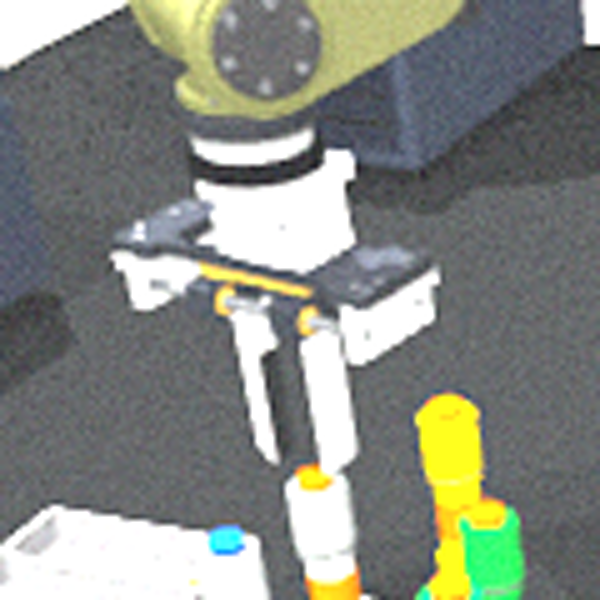

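```bash
python3 - <<'E'
from h import *
for P,d in(([.1428,-.5308,.1762],(-2,-5.4)),([.4516,-.346,.2304],(-2.8,-8.3)),([.451,-.3456,.1443],(-2.7,-8.4))):
    P=np.array(P);J=np.array([(proj("scene",P+e)-proj("scene",P))[0] for e in np.eye(3)*.01])/10
    print(d,"px per mm x,y,z",np.round(J,3).tolist())
E
```

```text
(-2, -5.4) px per mm x,y,z [[-0.139, 0.104], [0.244, 0.034], [-0.043, -0.258]]
(-2.8, -8.3) px per mm x,y,z [[-0.174, 0.148], [0.304, 0.047], [-0.054, -0.308]]
(-2.7, -8.4) px per mm x,y,z [[-0.164, 0.157], [0.293, 0.049], [-0.05, -0.285]]
```

step_arm:
  motion:
    - [[0,-0.004,0,0,0,0],[0,0,0,0,0,0],[0,0,0,0,0,0],[0.01,0,0,0,0,0],[0.015,0,0,0,0,0],[0.015,0,0,0,0,0],[0.006,0,0,0,0,0],[0,0,0,0,0,0]]
  fingers: 0.07

```text
time_s: 3.82
ee_pos: [0.4521, -0.3421, 0.0992]
eef_rot: [-0.522, 1.57, 2.458]
force: [0.3, -0.1, -0.1]
grip_width: 0.07
```

```bash
python3 - <<'E'
from h import *
from station import camera,get_obs
import cv2
o=get_obs();print(o["ee_pos"],o["force"],o["grip_width"])
c=camera("scene")["pixels"][:,:,::-1][115:215,110:210]
cv2.imwrite("pics/s7.png",cv2.resize(cv2.convertScaleAbs(c,alpha=1.5,beta=10),None,fx=6,fy=6,interpolation=cv2.INTER_CUBIC))
E
```

```text
[ 0.45211623 -0.34207923  0.09922228] [ 0.25013209 -0.12200896 -0.07481712] 0.06997545623781183
```

View pics/s7.png

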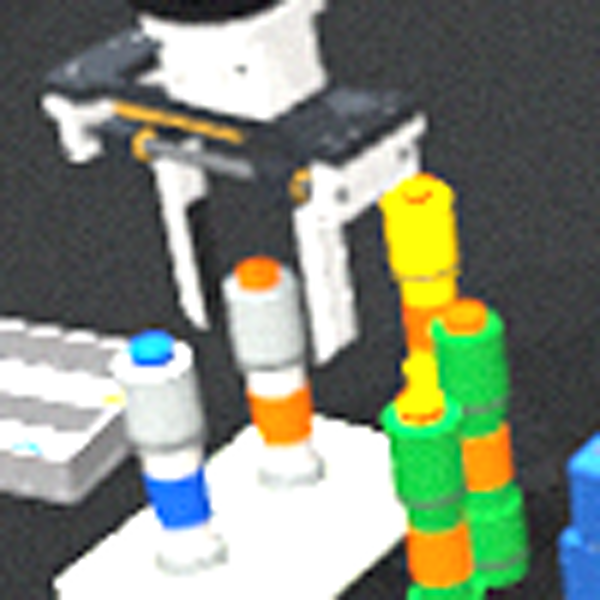

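step_arm:
  motion:
    - [[0,0,0,0,0,0],[0,0,0,0,0,0],[0,0,0,0,0,0],[0,0,0,0,0,0],[0,0,0,0,0,0],[0,0,0,0,0,0]]
  fingers: 0.02

```text
time_s: 4.62
ee_pos: [0.4523, -0.3423, 0.0999]
eef_rot: [2.238, 1.57, -1.065]
force: [-0.4, -0.9, 1.1]
grip_width: 0.0359
```

```bash
python3 - <<'E'
from h import *
from station import camera,get_obs
import cv2
o=get_obs();print(o["ee_pos"],o["force"],o["moment"],o["grip_width"])
for n in("scene","top"):
    c=camera(n)["pixels"][:,:,::-1]
    c=c[115:215,110:210] if n=="scene" else c[180:280,380:480]
    cv2.imwrite(f"pics/{n}8.png",cv2.resize(cv2.convertScaleAbs(c,alpha=1.5,beta=10),None,fx=6,fy=6,interpolation=cv2.INTER_CUBIC))
E
```

```text
[ 0.45230518 -0.34231197  0.09986444] [-0.3987158  -0.94481637  1.13040107] [-0.19076483  0.04819856 -0.03264107] 0.03593402640932532
```

View pics/scene8.png

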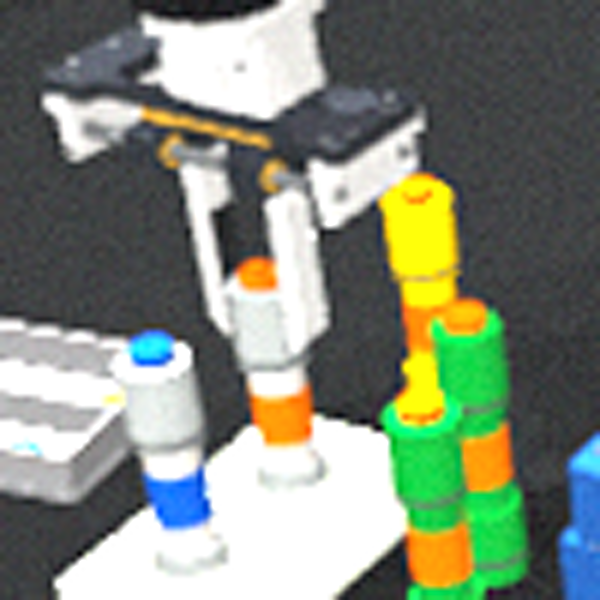

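View pics/top8.png

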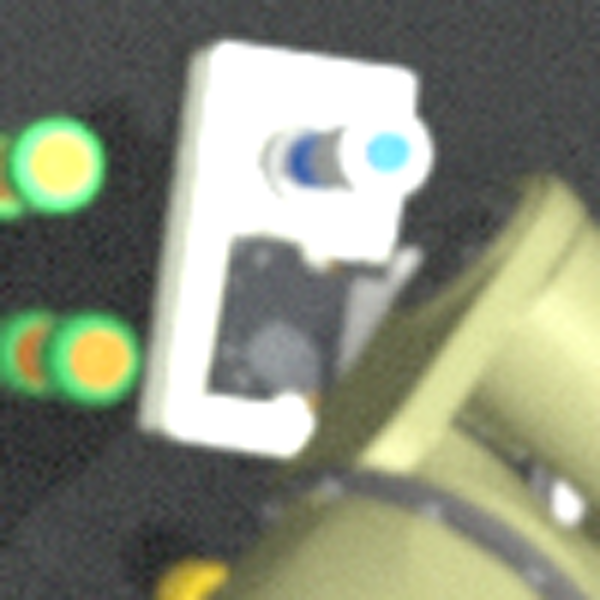

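step_arm:
  motion:
    - [[0,0,0,0,0,0],[0,0,0,0,0,0],[-0.02,0,0,0,0,0],[-0.04,0,0,0,0,0],[-0.04,0,0,0,0,0],[-0.04,0,0,0,0,0],[-0.04,0,0,0,0,0],[0,0,0,0,0,0]]
  squeeze: 35

```text
time_s: 5.72
ee_pos: [0.4528, -0.3424, 0.2817]
eef_rot: [2.68, 1.567, -0.622]
force: [0.4, 0.9, -4.6]
grip_width: 0.0355
```

step_arm:
  motion:
    - [[0,-0.0268,-0.0021,0,0,0],[0,-0.0536,-0.0042,0,0,0],[0,-0.0536,-0.0042,0,0,0],[0,-0.0536,-0.0042,0,0,0],[0,-0.0536,-0.0042,0,0,0],[0,-0.0536,-0.0042,0,0,0],[0,-0.0268,-0.0021,0,0,0],[0,0,0,0,0,0],[0,0,0,0,0,0]]

```text
time_s: 6.85
ee_pos: [0.5283, -0.0293, 0.2783]
eef_rot: [0.08, 1.569, 3.06]
force: [-0.1, -0.4, -3.1]
grip_width: 0.0354
```

```bash
cat > look.py <<'E'
import sys
from h import *
from station import camera,get_obs
import cv2
tag=sys.argv[1]; args=list(map(int,sys.argv[2:]))
o=get_obs();print(o["time_s"],o["ee_pos"],o["force"],o["grip_width"])
for n,(x0,y0,x1,y1) in(("scene",args[:4]),("top",args[4:8])):
    c=camera(n)["pixels"][:,:,::-1][y0:y1,x0:x1]; s=600/(y1-y0); s=min(s,800/(x1-x0)); s=int(s)
    print(n,"scale",s)
    cv2.imwrite(f"pics/{n}_{tag}.png",cv2.resize(cv2.convertScaleAbs(c,alpha=1.3,beta=10),None,fx=s,fy=s,interpolation=cv2.INTER_CUBIC))
E
python3 look.py 9 180 90 310 190 220 140 380 260
```

```text
6.85 [ 0.52834043 -0.02928572  0.27833774] [-0.0506912  -0.37468603 -3.11190664] 0.03543098028735307
scene scale 6
top scale 5
```

View pics/scene_9.png

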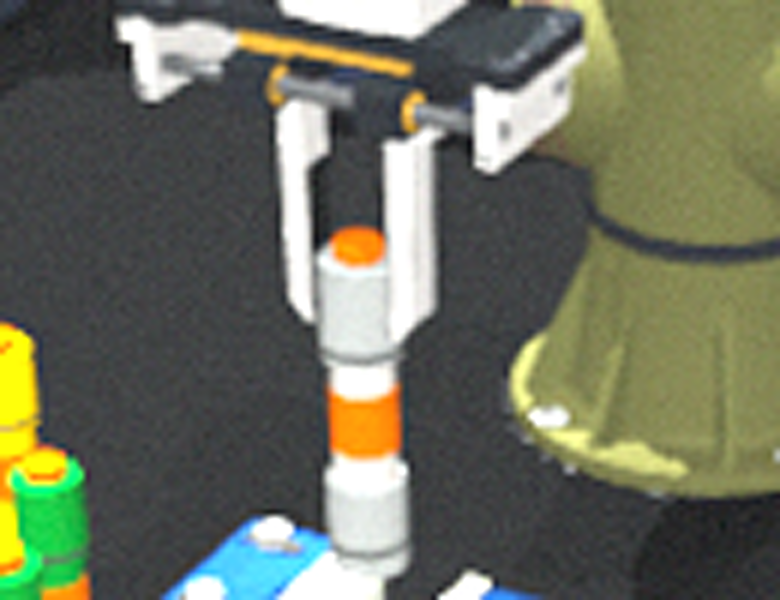

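View pics/top_9.png

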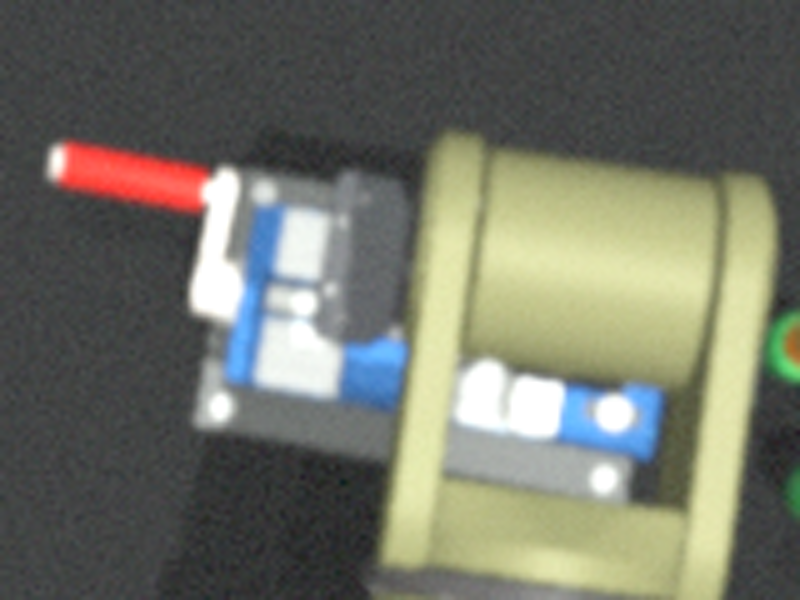

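```bash
python3 - <<'E'
from h import *
for z in(.342,.346,.307,.188): print(z,(proj("scene",[.5279,-.0324,z])[0]-[180,90]+.5)*6)
for z in(.188,.115):print((proj("scene",[.5279,-.0324,z])[0]))
P=np.array([.5279,-.0324,.3]);print(np.array([(proj("scene",P+e)-proj("scene",P))[0] for e in np.eye(3)*.01])/10*6)
E
```

```text
0.342 [356.85818619 245.04487088]
0.346 [356.4978917  236.23347894]
0.307 [359.94580645 320.55596914]
0.188 [369.64012282 557.64097786]
[241.10668714 182.44016298]
[242.00656267 204.44759396]
[[-0.81673523  1.0443931 ]
 [ 2.2089871   0.33182956]
 [-0.0864044  -2.1131132 ]]
```

step_arm:
  motion:
    - [[0.02,0,0,0,0,0],[0.02,0,0,0,0,0],[0.015,0,0,0,0,0],[0.01,0,0,0,0,0],[0,0,0,0,0,0]]

```text
time_s: 7.58
ee_pos: [0.5286, -0.029, 0.2144]
eef_rot: [0.044, 1.57, 3.024]
force: [0.9, -1.0, -3.8]
grip_width: 0.036
```

```bash
python3 look.py 10 190 120 310 220 220 140 380 260
```

```text
7.575 [ 0.52863626 -0.02899942  0.21435278] [ 0.94043991 -1.03161524 -3.79365433] 0.0359573587514395
scene scale 6
top scale 5
```

View pics/scene_10.png

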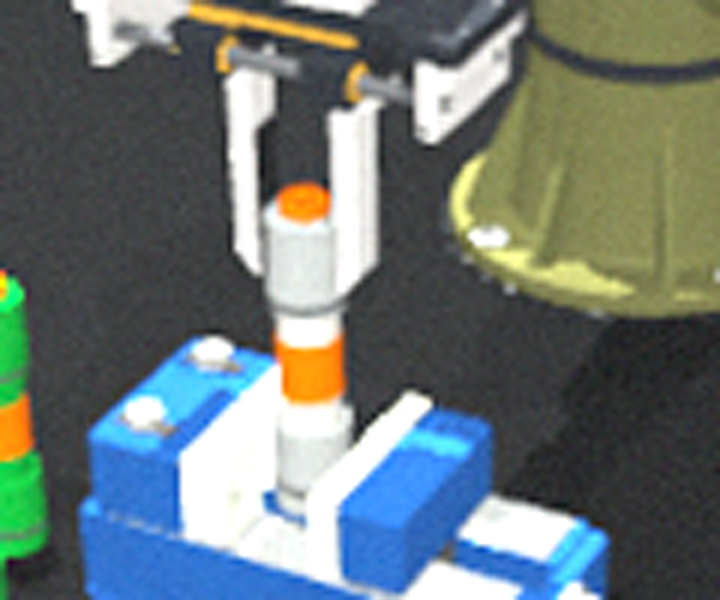

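step_arm:
  motion:
    - [[0.004,0,0,0,0,0],[0.002,0,0,0,0,0],[0.002,0,0,0,0,0],[0,0,0,0,0,0]]

```text
time_s: 8.18
ee_pos: [0.5287, -0.0288, 0.2066]
eef_rot: [0.03, 1.571, 3.01]
force: [-0.1, -0.2, -3.1]
grip_width: 0.0353
```

step_arm:
  motion:
    - [[0.001,0,0,0,0,0],[0,0,0,0,0,0]]

```text
time_s: 8.43
ee_pos: [0.5288, -0.0288, 0.2057]
eef_rot: [-3.095, 1.571, -0.115]
force: [0.3, 0.1, -4.4]
grip_width: 0.0353
```

step_arm:
  motion:
    - [[0.001,0,0,0,0,0],[0,0,0,0,0,0]]

```text
time_s: 8.68
ee_pos: [0.5289, -0.0288, 0.2049]
eef_rot: [-2.972, 1.571, 0.008]
force: [-0.3, -0.4, -2.3]
grip_width: 0.0357
```

step_arm:
  motion:
    - [[0.001,0,0,0,0,0],[0,0,0,0,0,0]]

```text
time_s: 8.93
ee_pos: [0.5291, -0.0289, 0.2048]
eef_rot: [-3.124, 1.569, -0.144]
force: [-1.5, 0.6, 5.4]
grip_width: 0.0352
```

step_arm:
  motion:
    - [[0.001,0,0,0,0,0],[0,0,0,0,0,0]]

```text
time_s: 9.18
ee_pos: [0.5294, -0.0289, 0.2047]
eef_rot: [-3.114, 1.568, -0.133]
force: [-3.2, 0.2, 12.5]
grip_width: 0.0356
```

step_arm:
  motion:
    - [[-0.0012,0,0,0,0,0],[0,0,0,0,0,0],[0,0,0,0,0,0],[0,0,0,0,0,0]]
  fingers: 0.06

```text
time_s: 9.68
ee_pos: [0.5288, -0.0288, 0.2038]
eef_rot: [-0.168, 1.571, 2.813]
force: [-0.1, -0.3, -0.3]
grip_width: 0.0597
```

```bash
python3 look.py 11 190 120 310 220 220 140 380 260
```

```text
9.675 [ 0.52878168 -0.02879399  0.20379219] [-0.09019191 -0.25085339 -0.29810279] 0.0597389907913622
scene scale 6
top scale 5
```

View pics/scene_11.png

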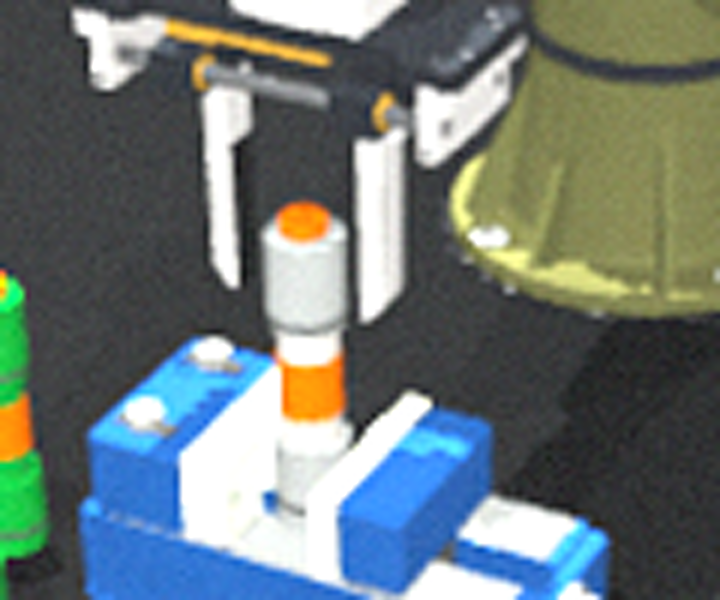

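step_arm:
  motion:
    - [[-0.02,0,0,0,0,0],[-0.045,0,0,0,0,0],[-0.045,0,0,0,0,0],[0,0,0,0,0,0]]

```text
time_s: 10.28
ee_pos: [0.5297, -0.0289, 0.3171]
eef_rot: [-3.105, 1.565, -0.125]
force: [-0.8, 0.8, -0.2]
grip_width: 0.0599
```

```bash
python3 - <<'E'
from h import *
from station import get_obs
S=lambda P:np.round((proj("scene",P)[0]-[190,120]+.5)*6)
p=np.array([.5288,-.0288,.2038]);a=np.array([np.cos(1.41),np.sin(1.41),0]);b=np.array([-a[1],a[0],0])
for d in((0,0,0),(-.001,-.0036,.02),(-.001,-.0036,.026)):
  # corners: right finger outer face near/far corner ; left
  print(d,[S(p+d+s*(.03+t)*a+l*b) for s in(1,-1) for t in(0,.0125) for l in(-.008,.008)])
o=get_obs(); print(o["ee_pos"],rv_goal(o,[.6113,.1582,.25],-.160)[1:])
E
```

```text
(0, 0, 0) [array([366., 375.]), array([383., 358.]), array([391., 381.]), array([408., 364.]), array([248., 343.]), array([266., 326.]), array([224., 336.]), array([242., 320.])]
(-0.001, -0.0036, 0.02) [array([358., 333.]), array([375., 317.]), array([383., 340.]), array([400., 323.]), array([239., 302.]), array([257., 286.]), array([215., 295.]), array([233., 279.])]
(-0.001, -0.0036, 0.026) [array([358., 322.]), array([375., 305.]), array([383., 328.]), array([400., 311.]), array([239., 290.]), array([257., 274.]), array([214., 284.]), array([233., 268.])]
[ 0.52965454 -0.02892689  0.31711898] (np.float64(-99.24285018459891), np.float64(89.92447453749426), array([ 0.06744366, -0.19779724, -0.05014996]))
```

step_arm:
  motion:
    - [[0,-0.0504,-0.0126,0,0,0],[0,-0.0504,-0.0126,0,0,0],[0,-0.0504,-0.0126,0,0,0],[0,-0.0504,-0.0126,-9,0,0],[0,0,0,-10,0,0],[0,0,0,-10,0,0],[0,0,0,-10,0,0],[0,0,0,-10,0,0],[0,0,0,-10,0,0],[0,0,0,-10,0,0],[0,0,0,-10,0,0],[0,0,0,-10,0,0]]

```text
time_s: 11.78
ee_pos: [0.6108, 0.1621, 0.3125]
eef_rot: [-1.217, 1.569, -2.961]
force: [0.2, -0.2, -0.8]
grip_width: 0.0599
```

step_arm:
  motion:
    - [[0.04,0,0,-1.1,0,0],[0.05,0,0,0,0,0],[0.05,0,0,0,0,0],[0.05,0,0,0,0,0],[0,0,0,0,0,0]]
  fingers: 0.05

```text
time_s: 12.4
ee_pos: [0.6087, 0.1616, 0.1197]
eef_rot: [-1.205, 1.563, -2.936]
force: [0.2, 0.6, 1.3]
grip_width: 0.0499
```

```bash
python3 look.py 12 190 120 350 240 200 140 360 260; python3 - <<'E'
from h import *
from station import get_obs
o=get_obs(); print(o["ee_pos"],o["qpos"],rv_goal(o,[.6123,.1618,.1],-.160)[1:])
p=o["ee_pos"]+[-.001,-.0036,.026]
H=np.array([.6113,.1582,.0739]);print("scene tip/handle px in crop",(proj("scene",p)[0]-[190,120]+.5)*5,(proj("scene",H)[0]-[190,120]+.5)*5)
E
```

```text
12.4 [0.60866085 0.16158738 0.11970784] [0.15251442 0.61523916 1.27667283] 0.04986984874347294
scene scale 5
top scale 5
[0.61135838 0.1621352  0.12524734] [2.01335398e-01 5.25139265e-01 1.32728678e+00 6.78712440e-06
 1.28828540e+00 3.60960937e-01] (np.float64(-9.145985356766467), np.float64(0.021339365326704544), array([0.02524808, 0.00096217, 0.00018928]))
scene tip/handle px in crop [561.57971127 520.75816452] [553.56867633 638.58882437]
```

View pics/scene_12.png

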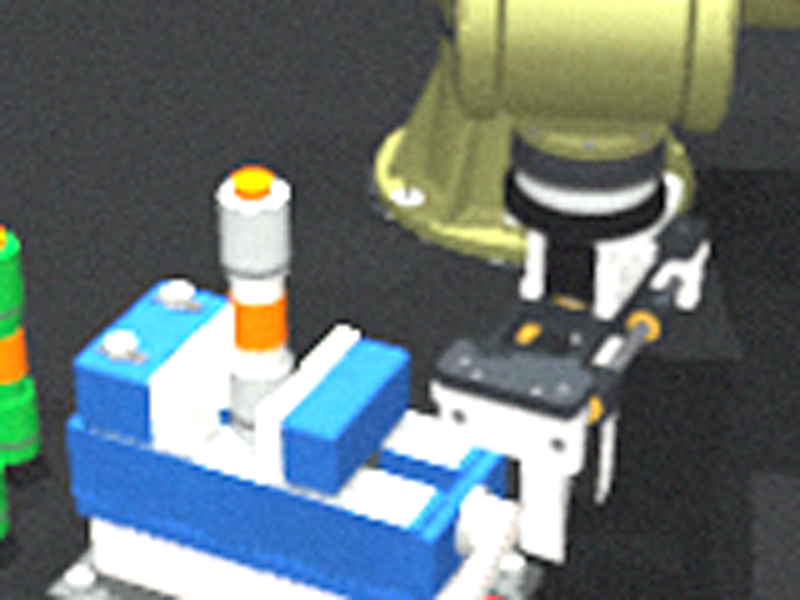

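View pics/top_12.png

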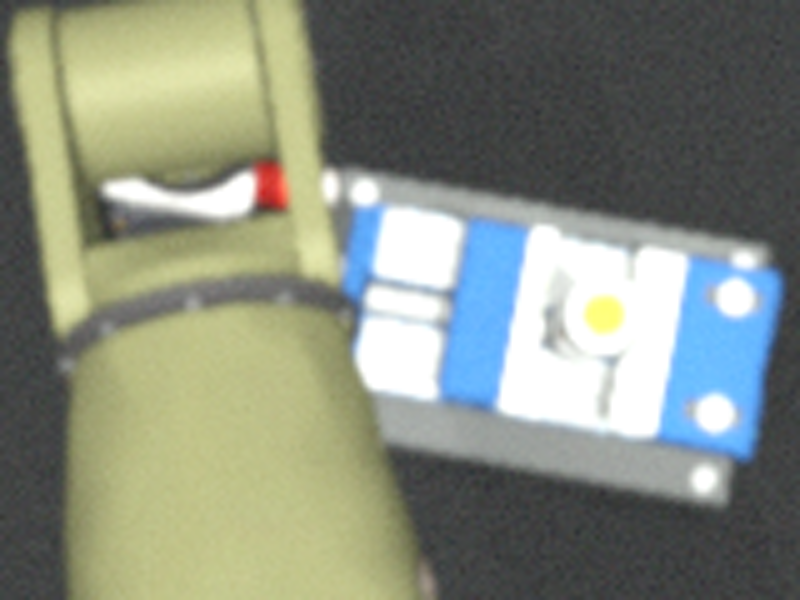

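step_arm:
  motion:
    - [[0.02,0.002,0,0,0,0],[0.025,0,0,0,0,0],[0,0,0,0,0,0]]

```text
time_s: 12.88
ee_pos: [0.6123, 0.1615, 0.0776]
eef_rot: [-1.2, 1.568, -2.93]
force: [-0.1, 0.1, 0.2]
grip_width: 0.0501
```

```bash
python3 look.py 13 250 180 350 260 200 140 360 260; python3 - <<'E'
from h import *
from station import get_obs
print("col",at_z("top",np.array([603,315])/5+[199.5,139.5],.273),at_z("scene",np.array([253,180])/5+[189.5,119.5],.271))
o=get_obs(); print(o["ee_pos"],o["qpos"],rv_goal(o,[.6123,.1618,.1],-.160)[1:])
p=o["ee_pos"]+[-.001,0,.025]; S=lambda P:np.round((proj("scene",P)[0]-[250,180]+.5)*7)
b=np.array([.9872,-.1596,0])
print("tips near/far",S(p+.031*b),S(p-.031*b))
E
```

```text
12.875 [0.61226934 0.16154936 0.07755275] [-0.09192062  0.07400296  0.20569784] 0.05006428572749175
scene scale 7
top scale 5
col [ 0.52963932 -0.02989175  0.273     ] [ 0.52835629 -0.03195859  0.271     ]
[0.61338353 0.16183953 0.07988554] [2.00224172e-01 5.72577687e-01 1.36466266e+00 3.95527328e-05
 1.20318027e+00 3.59807489e-01] (np.float64(-9.144277616451381), np.float64(0.02304710564179163), array([-0.0201157 , -0.00104167,  0.00020223]))
tips near/far [335. 463.] [400. 366.]
```

View pics/scene_13.png

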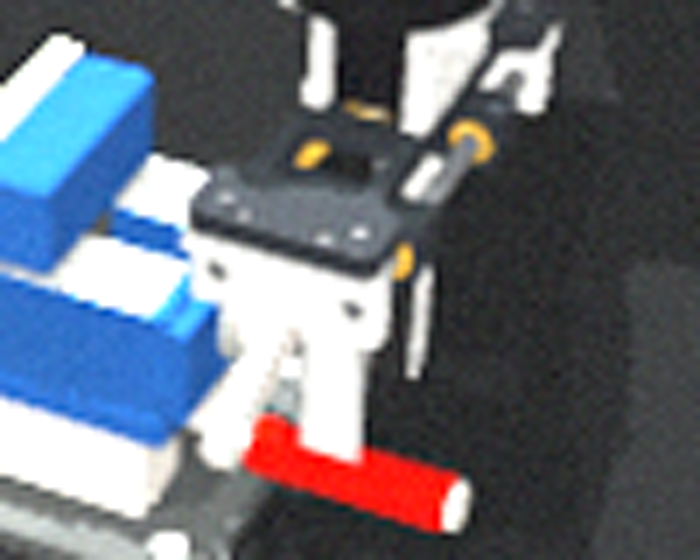

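step_arm:
  motion:
    - [[0.012,0,0,0,0,0],[0.012,0,0,0,0,0],[0.012,0,0,0,0,0],[0,0,0,0,0,0]]

```text
time_s: 13.48
ee_pos: [0.6123, 0.1616, 0.0416]
eef_rot: [-1.209, 1.569, -2.939]
force: [0.5, 0.3, 0.2]
grip_width: 0.0502
```

```bash
python3 look.py 14 250 180 350 260 200 140 360 260
```

```text
13.475 [0.61226457 0.16160762 0.04156856] [0.48950017 0.28625281 0.22248783] 0.050187709970893786
scene scale 7
top scale 5
```

View pics/scene_14.png

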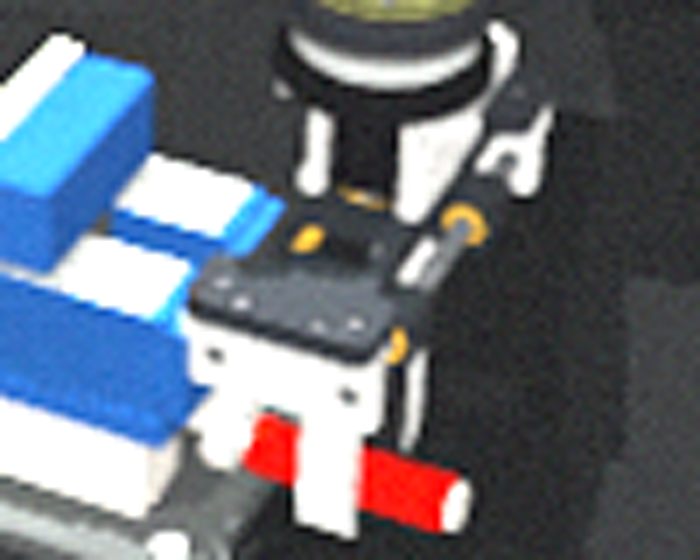

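step_arm:
  motion:
    - [[0,0,0,0,0,0],[0,0,0,0,0,0],[0,0,0,0,0,0],[0,0,0,0,0,0],[0,0,0,0,0,0]]
  fingers: 0.01
  squeeze: 10

```text
time_s: 14.2
ee_pos: [0.6124, 0.1619, 0.0429]
eef_rot: [-1.424, 1.57, 3.129]
force: [-4.9, -0.1, 3.4]
grip_width: 0.0218
```

```bash
python3 look.py 15 250 180 350 260 200 140 360 260
```

```text
14.2 [0.61240676 0.16186003 0.04294208] [-4.86149411 -0.10578534  3.38683616] 0.02183335060406049
scene scale 7
top scale 5
```

View pics/scene_15.png

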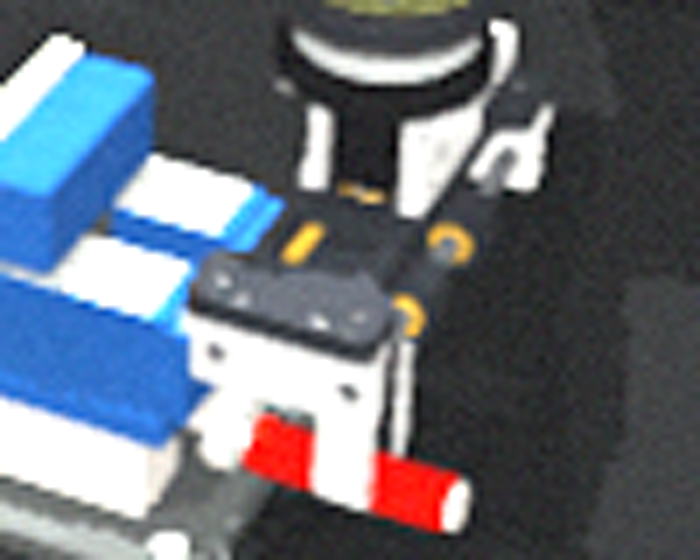

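```bash
cat > cr.py <<'E'
import sys,numpy as np
th=[float(v) for v in sys.argv[1:]]
t=np.radians(th); y=-55*np.sin(t); x=-55*np.cos(t)
for a,b,c in zip(th[1:],np.diff(x),np.diff(y)): print(a,f"[{b/1000:.4f}, {c/1000:.4f}, 0, 0, 0, 0],")
E
python3 cr.py 250.7 $(seq 260 10 620)
```

```text
260.0 [-0.0086, 0.0023, 0, 0, 0, 0],
270.0 [-0.0096, 0.0008, 0, 0, 0, 0],
280.0 [-0.0096, -0.0008, 0, 0, 0, 0],
290.0 [-0.0093, -0.0025, 0, 0, 0, 0],
300.0 [-0.0087, -0.0041, 0, 0, 0, 0],
310.0 [-0.0079, -0.0055, 0, 0, 0, 0],
320.0 [-0.0068, -0.0068, 0, 0, 0, 0],
330.0 [-0.0055, -0.0079, 0, 0, 0, 0],
340.0 [-0.0041, -0.0087, 0, 0, 0, 0],
350.0 [-0.0025, -0.0093, 0, 0, 0, 0],
360.0 [-0.0008, -0.0096, 0, 0, 0, 0],
370.0 [0.0008, -0.0096, 0, 0, 0, 0],
380.0 [0.0025, -0.0093, 0, 0, 0, 0],
390.0 [0.0041, -0.0087, 0, 0, 0, 0],
400.0 [0.0055, -0.0079, 0, 0, 0, 0],
410.0 [0.0068, -0.0068, 0, 0, 0, 0],
420.0 [0.0079, -0.0055, 0, 0, 0, 0],
430.0 [0.0087, -0.0041, 0, 0, 0, 0],
440.0 [0.0093, -0.0025, 0, 0, 0, 0],
450.0 [0.0096, -0.0008, 0, 0, 0, 0],
460.0 [0.0096, 0.0008, 0, 0, 0, 0],
470.0 [0.0093, 0.0025, 0, 0, 0, 0],
480.0 [0.0087, 0.0041, 0, 0, 0, 0],
490.0 [0.0079, 0.0055, 0, 0, 0, 0],
500.0 [0.0068, 0.0068, 0, 0, 0, 0],
510.0 [0.0055, 0.0079, 0, 0, 0, 0],
520.0 [0.0041, 0.0087, 0, 0, 0, 0],
530.0 [0.0025, 0.0093, 0, 0, 0, 0],
540.0 [0.0008, 0.0096, 0, 0, 0, 0],
550.0 [-0.0008, 0.0096, 0, 0, 0, 0],
560.0 [-0.0025, 0.0093, 0, 0, 0, 0],
570.0 [-0.0041, 0.0087, 0, 0, 0, 0],
580.0 [-0.0055, 0.0079, 0, 0, 0, 0],
590.0 [-0.0068, 0.0068, 0, 0, 0, 0],
600.0 [-0.0079, 0.0055, 0, 0, 0, 0],
610.0 [-0.0087, 0.0041, 0, 0, 0, 0],
620.0 [-0.0093, 0.0025, 0, 0, 0, 0],
```

step_arm:
  motion:
    - [[0,-0.0007,0,0,0,0],[-0.0086,0.0023,0,0,0,0],[-0.0096,0.0008,0,0,0,0],[-0.0096,-0.0008,0,0,0,0],[0,0,0,0,0,0]]
  squeeze: 25

```text
time_s: 14.92
ee_pos: [0.6142, 0.1616, 0.0719]
eef_rot: [-1.977, 1.571, 2.576]
force: [-5.9, 0.8, 3.1]
grip_width: 0.0212
```

```bash
python3 look.py 16 200 120 350 250 200 140 360 260
```

```text
14.925 [0.61417474 0.16161651 0.07194511] [-5.90619352  0.82354531  3.11508766] 0.02115460403361897
scene scale 4
top scale 5
```

View pics/scene_16.png

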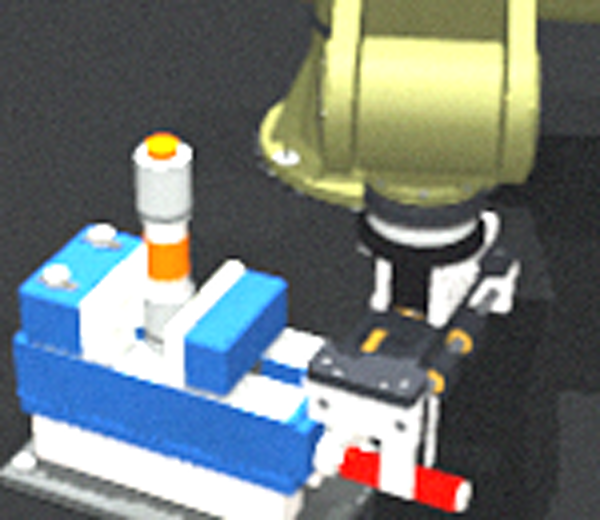

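step_arm:
  motion:
    - [[-0.0093,-0.0035,0,0,0,0],[-0.0087,-0.0041,0,0,0,0],[-0.0079,-0.0055,0,0,0,0],[-0.0068,-0.0068,0,0,0,0]]

```text
time_s: 15.52
ee_pos: [0.5945, 0.1648, 0.1042]
eef_rot: [2.015, 1.57, 0.284]
force: [0.9, 2.6, -6.7]
grip_width: 0.0216
```

step_arm:
  motion:
    - [[-0.0055,-0.0079,0,0,0,0],[-0.0041,-0.0087,0,0,0,0],[-0.0025,-0.0093,0,0,0,0],[-0.0008,-0.0096,0,0,0,0]]

```text
time_s: 16.02
ee_pos: [0.5592, 0.1705, 0.1163]
eef_rot: [2.17, 1.571, 0.44]
force: [5.4, 3.9, -11.5]
grip_width: 0.0218
```

```bash
python3 look.py 17 200 120 350 250 200 140 360 260
```

```text
16.025 [0.55920832 0.17045969 0.11625817] [  5.4191153    3.93373561 -11.47700182] 0.02178199136929957
scene scale 4
top scale 5
```

View pics/scene_17.png

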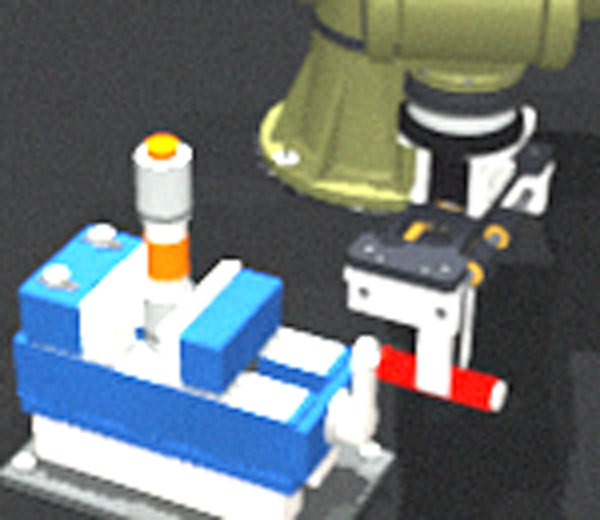

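step_arm:
  motion:
    - [[0.0023,-0.0096,-0.0005,0,0,0],[0.0025,-0.0093,0,0,0,0],[0.0041,-0.0087,0,0,0,0],[0.0055,-0.0079,0,0,0,0]]

```text
time_s: 16.62
ee_pos: [0.5252, 0.1763, 0.1026]
eef_rot: [1.754, 1.568, 0.023]
force: [8.2, -0.3, -2.4]
grip_width: 0.0209
```

step_arm:
  motion:
    - [[0.0068,-0.0068,0,0,0,0],[0.0079,-0.0055,0,0,0,0],[0.0087,-0.0041,0,0,0,0],[0.0093,-0.0025,0,0,0,0],[0.0096,-0.0008,0,0,0,0]]

```text
time_s: 17.25
ee_pos: [0.5063, 0.1795, 0.0606]
eef_rot: [1.798, 1.568, 0.067]
force: [6.9, -1.5, 4.1]
grip_width: 0.0212
```

```bash
python3 look.py 18 200 120 350 250 200 140 360 260
```

```text
17.25 [0.50633679 0.17947134 0.06058728] [ 6.90531509 -1.45269082  4.0657528 ] 0.021208272010625934
scene scale 4
top scale 5
```

View pics/scene_18.png

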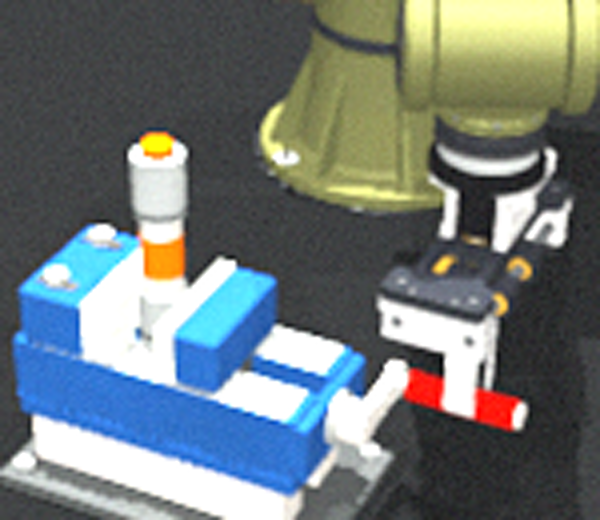

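step_arm:
  motion:
    - [[0.0096,0.0018,0,0,0,0],[0.0093,0.0025,0,0,0,0],[0.0087,0.0041,0,0,0,0],[0.0079,0.0055,0,0,0,0]]

```text
time_s: 17.85
ee_pos: [0.5198, 0.1772, 0.0241]
eef_rot: [1.692, 1.569, -0.039]
force: [4.7, -1.3, 8.8]
grip_width: 0.0214
```

step_arm:
  motion:
    - [[0.0068,0.0068,0,0,0,0],[0.0055,0.0079,0,0,0,0]]

```text
time_s: 18.1
ee_pos: [0.5344, 0.1748, 0.012]
eef_rot: [1.597, 1.569, -0.133]
force: [1.1, -2.6, 12.2]
grip_width: 0.021
```

```bash
python3 look.py 19 200 120 350 250 200 140 360 260
```

```text
18.1 [0.53440981 0.17478933 0.01203607] [ 1.06117595 -2.58034307 12.21026224] 0.020993174544768716
scene scale 4
top scale 5
```

View pics/scene_19.png

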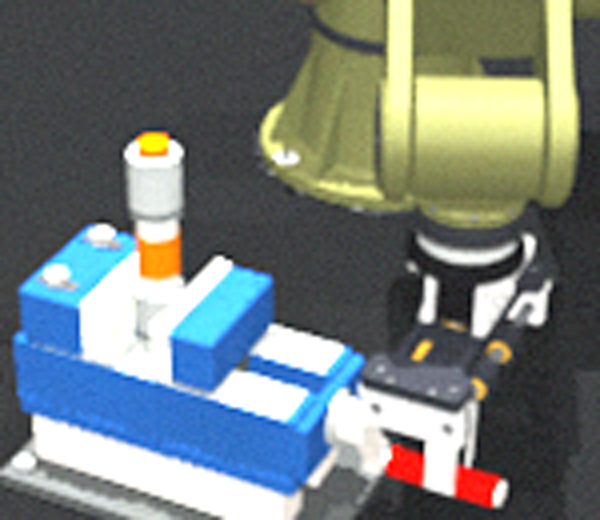

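```bash
python3 - <<'E'
import numpy as np
from scipy.optimize import least_squares
P=np.array([[.6124,.1619,.0429],[.6142,.1616,.0719],[.5945,.1648,.1042],[.5592,.1705,.1163],[.5252,.1763,.1026],[.5063,.1795,.0606],[.5198,.1772,.0241],[.5344,.1748,.0120]])
F=np.array([[-4.9,0,3.4],[-5.9,.8,3.1],[.9,2.6,-6.7],[5.4,3.9,-11.5],[8.2,-.3,-2.4],[6.9,-1.5,4.1],[4.7,-1.3,8.8],[1.1,-2.6,12.2]])
yv=P[:,:2]@[.9872,-.1596];z=P[:,2]
f=least_squares(lambda p:np.hypot(yv-p[0],z-p[1])-.055,[yv.mean(),z.mean()]);c=f.x
th=np.degrees(np.arctan2(-(yv-c[0]),z-c[1]))%360
print(c,np.round(f.fun*1000,2),np.round(th,1))
t=np.radians(th);tan=np.c_[-np.cos(t),-np.sin(t)];rad=np.c_[-np.sin(t),np.cos(t)]
Fy=F[:,:2]@[.9872,-.1596];FF=np.c_[Fy,F[:,2]]
print("resist tangential",np.round(-(FF*tan).sum(1),1),"radial",np.round((FF*rad).sum(1),1))
print("center z true",c[1]+.026+.012)
E
```

```text
[0.52633088 0.06080974] [0.37 0.34 0.28 0.51 0.15 0.16 0.38 0.62] [251.1 281.6 321.7   1.5  40.7  90.2 131.5 151.3]
resist tangential [-1.7 -4.2  4.5  4.4  4.6  4.1  3.4  4.5] radial [ -5.7  -5.2  -5.  -11.6  -7.1  -7.1  -9.5 -11.4]
center z true 0.09880974211041707
```

step_arm:
  motion:
    - [[0.003,0.0092,0,0,0,0],[0.0025,0.0093,0,0,0,0],[0.0008,0.0096,0,0,0,0]]

```text
time_s: 18.58
ee_pos: [0.5609, 0.1703, 0.0052]
eef_rot: [-1.224, 1.569, -2.955]
force: [-5.4, -0.3, 11.7]
grip_width: 0.0213
```

```bash
cat > tf.py <<'E'
import numpy as np
from station import get_obs
o=get_obs();c=np.array([.52633,.06081]);p=o["ee_pos"];F=o["force"]
y=p[:2]@[.9872,-.1596]-c[0];z=p[2]-c[1];t=np.arctan2(-y,z)
FF=np.array([F[:2]@[.9872,-.1596],F[2]])
print("t",o["time_s"],"th",round(np.degrees(t)%360+360,1),"r",round(np.hypot(y,z)*1000,2),"resist",round(-FF@[-np.cos(t),-np.sin(t)],2),"radial",round(FF@[-np.sin(t),np.cos(t)],2),F.round(1))
E
python3 tf.py
```

```text
t 18.575 th 540.2 r 55.65 resist 5.26 radial -11.69 [-5.4 -0.3 11.7]
```

step_arm:
  motion:
    - [[-0.0012,0.0048,0,0,0,0],[-0.0006,0.0048,0,0,0,0]]

```text
time_s: 18.82
ee_pos: [0.569, 0.169, 0.0061]
eef_rot: [-1.311, 1.566, -3.042]
force: [-8.6, 3.0, 5.2]
grip_width: 0.0215
```

```bash
python3 tf.py; python3 cr.py 550 $(seq 555 5 640)
```

```text
t 18.825 th 548.8 r 55.38 resist 8.07 radial -6.52 [-8.6  3.   5.2]
555.0 [-0.0010, 0.0047, 0, 0, 0, 0],
560.0 [-0.0014, 0.0046, 0, 0, 0, 0],
565.0 [-0.0018, 0.0044, 0, 0, 0, 0],
570.0 [-0.0022, 0.0043, 0, 0, 0, 0],
575.0 [-0.0026, 0.0040, 0, 0, 0, 0],
580.0 [-0.0029, 0.0038, 0, 0, 0, 0],
585.0 [-0.0032, 0.0035, 0, 0, 0, 0],
590.0 [-0.0035, 0.0032, 0, 0, 0, 0],
595.0 [-0.0038, 0.0029, 0, 0, 0, 0],
600.0 [-0.0040, 0.0026, 0, 0, 0, 0],
605.0 [-0.0043, 0.0022, 0, 0, 0, 0],
610.0 [-0.0044, 0.0018, 0, 0, 0, 0],
615.0 [-0.0046, 0.0014, 0, 0, 0, 0],
620.0 [-0.0047, 0.0010, 0, 0, 0, 0],
625.0 [-0.0048, 0.0006, 0, 0, 0, 0],
630.0 [-0.0048, 0.0002, 0, 0, 0, 0],
635.0 [-0.0048, -0.0002, 0, 0, 0, 0],
640.0 [-0.0048, -0.0006, 0, 0, 0, 0],
```

Resistance is rising; continue in small steps with readings.

step_arm:
  motion:
    - [[-0.001,0.0047,0,0,0,0],[0,0,0,0,0,0]]

```text
time_s: 19.08
ee_pos: [0.5735, 0.1683, 0.007]
eef_rot: [-1.313, 1.566, -3.043]
force: [-8.0, 1.7, 4.1]
grip_width: 0.0212
```

```bash
python3 tf.py;python3 look.py 20 200 120 350 250 200 140 360 260
```

```text
t 19.075 th 553.6 r 55.34 resist 6.98 radial -5.86 [-8.   1.7  4.1]
19.075 [0.57354695 0.16825859 0.00701994] [-7.98769789  1.72319451  4.05210621] 0.02122505906819404
scene scale 4
top scale 5
```

View pics/scene_20.png

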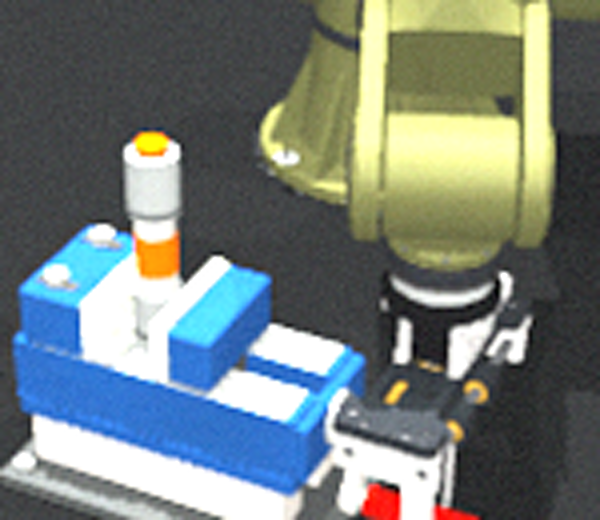

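View pics/top_20.png

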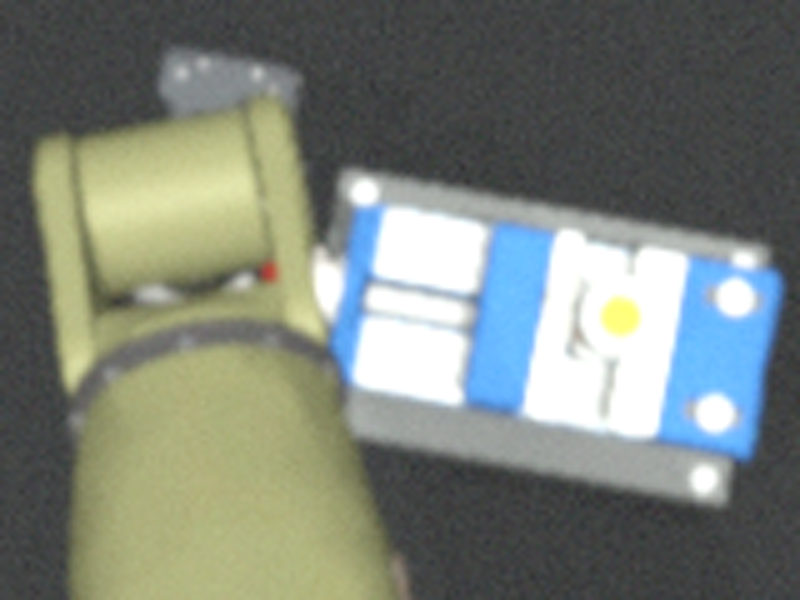

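step_arm:
  motion:
    - [[-0.0014,0.0046,0,0,0,0],[0,0,0,0,0,0]]

```text
time_s: 19.42
ee_pos: [0.5775, 0.1676, 0.0081]
eef_rot: [-1.319, 1.564, -3.05]
force: [-9.5, 1.6, 3.6]
grip_width: 0.0213
```

```bash
python3 tf.py
```

```text
t 19.425 th 557.9 r 55.38 resist 8.08 radial -6.42 [-9.5  1.6  3.6]
```

step_arm:
  motion:
    - [[-0.0018,0.0044,0,0,0,0],[0,0,0,0,0,0]]

```text
time_s: 19.68
ee_pos: [0.5813, 0.1669, 0.0095]
eef_rot: [-1.329, 1.563, -3.059]
force: [-12.2, 2.5, 2.5]
grip_width: 0.0215
```

```bash
python3 tf.py
```

```text
t 19.675 th 562.2 r 55.37 resist 10.61 radial -6.98 [-12.2   2.5   2.5]
```

step_arm:
  motion:
    - [[-0.0022,0.0043,0,0,0,0],[0,0,0,0,0,0]]

```text
time_s: 19.92
ee_pos: [0.585, 0.1663, 0.0113]
eef_rot: [-1.331, 1.562, -3.061]
force: [-14.3, 3.3, 0.7]
grip_width: 0.0213
```

```bash
python3 tf.py
```

```text
t 19.925 th 566.5 r 55.33 resist 12.84 radial -7.17 [-14.3   3.3   0.7]
```

step_arm:
  motion:
    - [[-0.0026,0.004,0,0,0,0],[0,0,0,0,0,0]]

```text
time_s: 20.18
ee_pos: [0.5885, 0.1657, 0.0134]
eef_rot: [-1.339, 1.56, -3.069]
force: [-14.9, 3.6, -2.9]
grip_width: 0.021
```

```bash
python3 tf.py
```

```text
t 20.175 th 570.7 r 55.2 resist 14.62 radial -5.32 [-14.9   3.6  -2.9]
```

step_arm:
  motion:
    - [[-0.0025,0.0034,0,0,0,0],[0,0,0,0,0,0],[0,0,0,0,0,0]]

```text
time_s: 20.55
ee_pos: [0.5914, 0.1652, 0.0153]
eef_rot: [-1.336, 1.559, -3.066]
force: [-14.8, 4.9, -7.0]
grip_width: 0.0208
```

```bash
python3 tf.py; python3 look.py 21 200 120 350 250 260 140 360 260
```

```text
t 20.55 th 574.4 r 55.09 resist 16.7 radial -2.89 [-14.8   4.9  -7. ]
20.55 [0.59138048 0.16522935 0.01534323] [-14.82496559   4.86305709  -7.04493159] 0.020798281918047373
scene scale 4
top scale 5
```

View pics/scene_21.png

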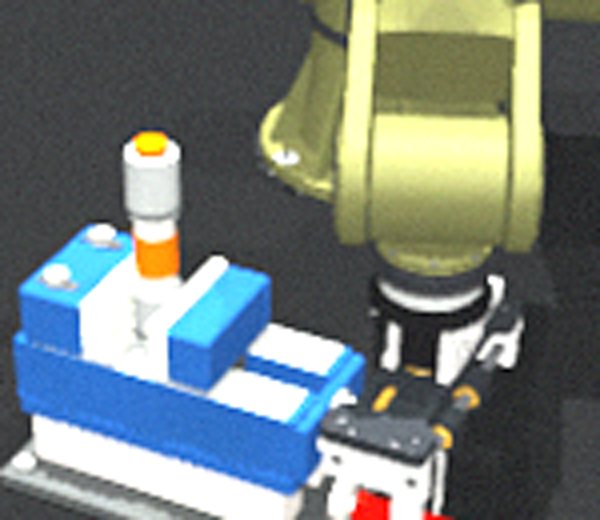

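View pics/top_21.png

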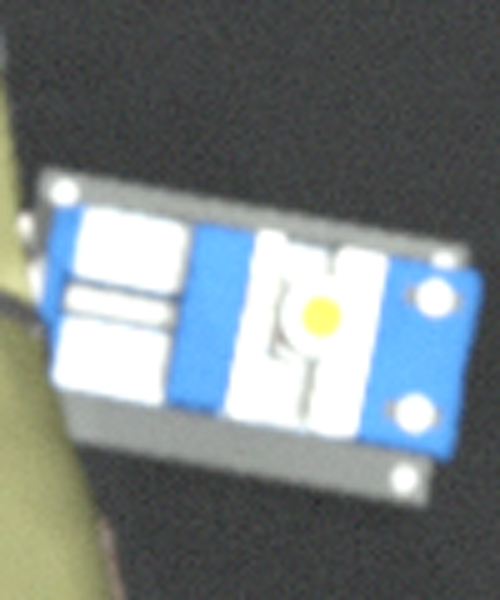

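step_arm:
  motion:
    - [[0.0008,-0.0012,-0.0004,0,0,0],[0,0,0,0,0,0],[0,0,0,0,0,0],[0,0,0,0,0,0],[0,0,0,0,0,0]]
  fingers: 0.06

```text
time_s: 21.28
ee_pos: [0.5948, 0.1656, 0.0178]
eef_rot: [-1.369, 1.571, -3.099]
force: [-0.2, -0.4, -0.3]
grip_width: 0.0599
```

step_arm:
  motion:
    - [[-0.01,0,-0.003,0,0,0],[-0.03,0,0,0,0,0],[-0.04,0,0,0,0,0],[-0.05,0,0,0,0,0],[-0.05,0,0,0,0,0],[-0.05,0,0,0,0,0],[-0.04,0,-0.03,0,0,0],[0,0,0,0,0,0],[0,0,0,0,0,0]]

```text
time_s: 22.4
ee_pos: [0.5997, 0.198, 0.2873]
eef_rot: [-1.076, 1.57, -2.806]
force: [0.5, -0.7, -0.1]
grip_width: 0.0599
```

```bash
python3 look.py 22 190 120 310 220 220 140 360 260;  python3 - <<'E'
from h import *
from station import camera
import cv2
cv2.imwrite("pics/full.png",np.hstack([cv2.resize(camera(n)["pixels"][:,:,::-1],(400,300)) for n in("scene","top")]))
E
```

```text
22.4 [0.59972193 0.19799448 0.28726516] [ 0.4872247  -0.68071026 -0.09041998] 0.05991405127135529
scene scale 6
top scale 5
```

View pics/scene_22.png

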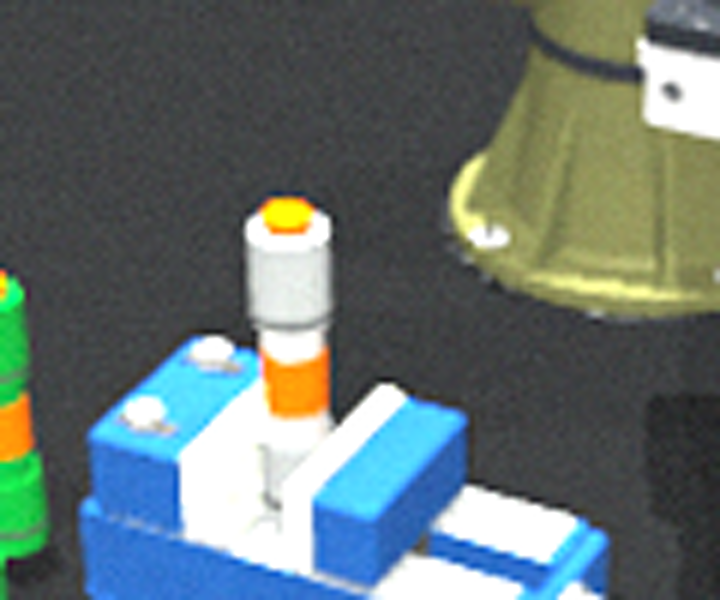

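View pics/top_22.png

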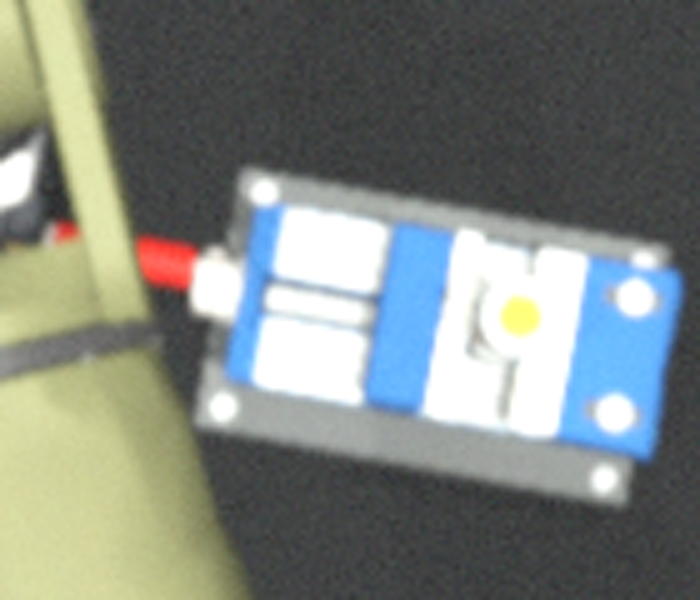

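View pics/full.png

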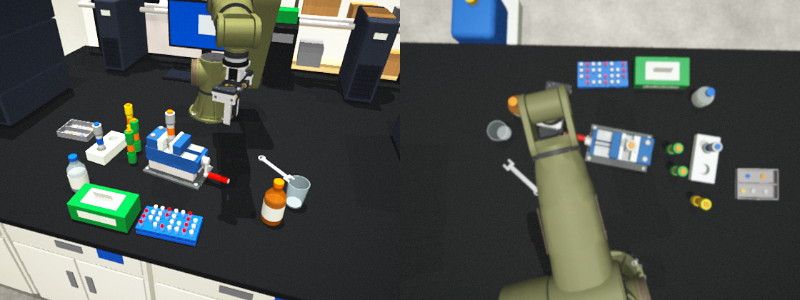

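```bash
python3 - <<'E'
from h import *
ex=np.array([-.1596,-.9872,0]);o=np.array([.5313,-.0112,0])
for nm,P in(("top",at_z("top",np.array([519,316])/5+[219.5,139.5],.273)),("scene cap",at_z("scene",np.array([288,214])/6+[189.5,119.5],.270)),("scene band",at_z("scene",np.array([297,383])/6+[189.5,119.5],.190))):
    d=P-o; print(nm,P,"vise x,y mm",1000*d@ex,1000*d@[.9872,-.1596,0])
E
```

```text
top [ 0.52933091 -0.03734888  0.273     ] vise x,y mm 26.128438512548442 2.2294709132707893
scene cap [ 0.52701093 -0.03969065  0.27      ] vise x,y mm 28.810507902517763 0.31293323845042664
scene band [ 0.53680062 -0.03510841  0.19      ] vise x,y mm 22.724481911903002 9.24599224766719
```

```bash
python3 -c "
from station import ticket,get_obs
print(get_obs()['joint_vel'].round(3)); print(ticket.hand_in()); print(get_obs()['time_s'])"
```

```text
[ 0.002 -0.002 -0.008  0.001  0.002  0.001]
the job is handed in; nothing more can be done
None
the job is handed in; nothing more can be done
```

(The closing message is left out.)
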